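# Set the folding leaf upright against the square

### The job

Set the small bench folder for a right-angle bend: fold its hinged leaf up until it stands upright, and have the steel square standing on the folder's bed, foot down flat, with the upright back edge of its blade flush against the inner face of the leaf, somewhere near the middle of the leaf. Leave it standing there, let go of everything, do not tip the square over on the way, and do not disturb the other things on the bench.

Things in the scene. Friction and masses are not known exactly. Their poses are not given: they have to be found in the camera images.
- folder: Bench folder, fixed: flat steel bed 130 x 200 mm, top 40 mm above the bench, hinged leaf along its long edge nearest the robot. Origin: at bench height, below the middle of the hinge line (which is 40 mm up). x: from the hinge across the bed, away from the robot (bed x 0 to 130, y -100 to 100 mm); y along the hinge; z up. Two screw heads, 18 mm wide, 6 mm high, on the bed at x 112, y +-86.
- leaf (a joint): Leaf angle (rad): 0 = flat, pointing from the bed to the robot; 1.571 = upright; stop at 2.0, leaning over the bed. Stiff: stays where left, yields to 3 to 6 N at its free edge, which rises in an arc. Plate 180 mm along the hinge, 70 mm hinge to free edge, 10 mm thick; inner face through the hinge line, thickness on the outer side (below when flat, robot's side when upright).
- leaf_root (a point): On the hinge line, middle of the leaf, on its inner face; turns with the leaf. Its y runs along the hinge, -x points along the inner face to the free edge, z is the normal of the inner face (up when flat, across the bed when upright).
- leaf_tip (a point): Middle of the leaf's free edge, on the inner face, 70 mm from the hinge line.
- square: Steel square, 0.55 kg, standing. Foot 80 long (x 0 to 80), 40 wide (y +-20), 12 mm high. Blade: upright plate at the heel end, x 0 to 40, 8 mm thick (y +-4), top 131 mm above the underside; grip it across the 8 mm near the top. Origin: underside, middle of the heel end; x along the foot, z up. Back edge of blade and heel end lie in the plane x = 0, the side that goes against the leaf.
- edge_low (a point): Point on the back edge of the square (x = 0, y = 0), 15 mm above the underside of the foot.
- edge_high (a point): Point on the back edge of the square's blade (x = 0, y = 0), 65 mm above the underside of the foot.
- blade_top (a point): Middle of the top of the square's blade, 131 mm above the underside of its foot, x = 20 mm.
- angle_plate: Bystander: low steel angle plate, foot 70 x 60 mm, upright wall 65 mm high and 10 mm thick. Origin: underside, middle of the wall end.
- jar: Bystander: closed jar, 64 mm across, 85 mm high. Origin: centre of its underside.
- tub: Bystander: open plastic tub, 84 mm across, 100 mm high. Origin: centre of its underside.
- box: Bystander: closed cardboard box, 75 x 100 x 50 mm. Origin: centre of its underside.
- screwdriver: Bystander: screwdriver lying flat, 170 mm long along its x, under 35 mm high. Origin: on its underside.
- pliers: Bystander: pliers lying flat, about 160 mm long along their x, 14 mm high. Origin: on the underside near the pivot.
- file: Bystander: hand file with a wooden handle lying flat, 235 mm long along its x (x -110 to 125), 24 mm high. Origin: below the joint of handle and blade.
There are look-alikes about, which are no part of the job. Leave any yellow look-alike of the square alone.

How it is judged:
By the outcome, as a careful person would: the job done as asked, in the order asked, and still so for the second after the job is handed in, with the robot touching nothing.
It also fails if it takes over 54 s, if anything falls off the work surface, if the arm or the gripper's body presses on something with over 40 N, if the wrist force passes 120 N, or if a joint passes its speed limit or range.

### The arm

A 7-joint arm with a two-finger parallel gripper is mounted at the origin on the work surface. World frame = base frame: x ahead of the robot, y to its left, z up, the work surface at z = 0. Lengths are in m, angles in rad, forces in N, time in s.
With the tool pointing down it reaches from about 0.425 to 0.925 m from the base axis. Payload 6.8 kg.
Tool frame: the origin (TCP) lies between the finger pads; the fingertips stand r.tcp_to_tips ahead of it and the grasp point (between the pads) lies 3 mm ahead of it (r.tcp_to_tips is the distance from the TCP to the fingertips, in m); z points along the fingers, y is the line along which they close (so a half turn about z gives the same grasp; the last joint's range is limited). The gripper opens to 85 mm and grips with 20 to 120 N. Pads are 22 mm wide; open, the fingers measure 114 mm over their backs; the gripper's body (76 mm by 85 mm) begins 54 mm behind the grasp point. The pads swing forward as they close: fully open they stand 13 mm farther back than shut.
Start: joints at [-1.415, 0.477, 0.022, 1.555, -0.011, 1.109, -0.083], TCP at [0.176, 0.652, 0.253] pointing down, gripper open.
Joint ranges: [-2.96, 2.96], [-0.34, 2.1], [-1.41, 1.46], [0.24, 2.44], [-1.37, 4.51], [0.17, 1.92], [-2.96, 2.96]. Speed limits (rad/s): [2.39, 2.39, 3.14, 3.14, 3.14, 3.14, 3.14].

### API

Orientations are given as a rotation vector (axis times angle).
In Python, from bench import r gives the robot as it stands. The module is installed in compiled form; this text tells all that it offers.
- The arm moves only by the tool step_arm, never from a script. Its argument "moves" is a list of rows, each an object of numbers: "rx", "ry", "rz": the turn, a rotation vector about the tool's x, y, z in degrees; "dx", "dy", "dz": the shift along the tool's x, y, z in mm; "gripper": the opening, from -1 (shut) to 1 (fully open). In form: [{"rx": .., "ry": .., "rz": .., "dx": .., "dy": .., "dz": .., "gripper": ..}, ...]. A call has 1 to 20 rows; each row shifts and turns the commanded pose from where the row before left it, along the tool's axes as they then stand; what a row does not reach is not made up. A row lasts 1/8 s, in which the tool goes at most 62.5 mm and 10.7 degrees, less where a joint would pass 70% of its speed; a pose out of reach is approached as far as the arm can. A call is refused whole if a number of a shift passes 62.5 or a number of a turn 10.7, either way. A call with a gripper value outside its range is refused whole. The fingers move at their own pace and stop on an object; "grip_force" is the grip in N (left out, the last holds). Time passes only in rows, so rows that do not move let the fingers close. It gives the time, the measured TCP pose, the force, the opening and the grip force at its end, in the units of the state.
- r.get_obs(): the state, without advancing time (a new reading comes with each control period).
- r.grab_frame(name): name is "scene" or "top" or "wrist"; returns the picture (480x640x3 uint8, blue, green, red); there is no depth.
- r.camera_info(name): a dict with "mtx" (3x3 intrinsics, pixels), "D" ([k1, k2, p1, p2, k3] as OpenCV has them; the pictures are not rectified), "rvec" (rotation vector, rad) and "tvec" (3), from world to camera coordinates, as OpenCV has them. Camera axes: x right, y down, z forward; pixel columns grow to the right and rows downward; lengths in m; the calibration is good to about 2 mm. A picture is of the moment at which its call begins: read the wrist's pose just before it. camera_info takes no time and is no camera call; for the wrist camera it gives the pose at the moment of the call.
- r.hand_in(): hands the job in; it is judged then, once.
The state is a dict: "clock": time; "joints": joint angles; "qvel": joint speeds; "tau": joint torques, N m; "tcp_pos": TCP position; "orientation": TCP orientation; "contact_force": force on the tool from outside, world axes, zero at the start; "moment": the same for the moment, N m; "grip_width": finger opening in m; "gripper_force": force on a finger pad.
Only numpy, scipy, OpenCV 4.12 (cv2) and the standard library are available. Lean on these libraries where they do the work, as an engineer would, in place of code of your own. Each camera call takes 0.05 s, during which the arm holds its last target. There are 200 camera calls.

## Working session

There is one attempt and no reset: what is moved stays moved. The work goes in short steps, Python scripts to look and compute and a tool call to move; the robot and the scene stay as the last step left them, time stands still between calls to the robot, and variables do not carry over. Pictures are saved under pics/ and viewed, at most 10 in all, crops included, and the job is handed in when it is done.

Besides the shell and the picture viewer there is one more tool, called after "Request:" as name(argument=value, ...), one argument or row to a line, values as JSON. step_arm: Moves the arm, as the interface text tells. Its arguments: {"type":"object","properties":{"moves":{"type":"array","items":{"type":"object","properties":{"rx":{"type":"number"},"ry":{"type":"number"},"rz":{"type":"number"},"dx":{"type":"number"},"dy":{"type":"number"},"dz":{"type":"number"},"gripper":{"type":"number"}}}},"grip_force":{"type":"number"}},"required":["moves"]}

```bash
mkdir -p pics
python3 - <<'E'
from bench import r
import cv2
for n in("scene","top"):
    cv2.imwrite(f"pics/{n}0.png",r.grab_frame(n))
    c=r.camera_info(n);print(n,c)
print(r.get_obs(),r.tcp_to_tips)
E
```

```text
scene {'mtx': array([[532.19585871,   0.        , 317.95979771],
       [  0.        , 532.19585871, 243.65594523],
       [  0.        ,   0.        ,   1.        ]]), 'D': array([0.01357526, 0.        , 0.        , 0.        , 0.        ]), 'rvec': array([ 1.32641478,  2.45631806, -0.6731584 ]), 'tvec': array([ 0.22632146, -0.37318007,  1.69863647])}
top {'mtx': array([[453.4810948 ,   0.        , 315.53235564],
       [  0.        , 453.4810948 , 238.20766185],
       [  0.        ,   0.        ,   1.        ]]), 'D': array([0.02555554, 0.        , 0.        , 0.        , 0.        ]), 'rvec': array([ 2.15367424, -2.17573602,  0.04265116]), 'tvec': array([0.08361257, 0.56309708, 1.03002896])}
{'clock': 0.1, 'joints': array([-1.41511511,  0.47774061,  0.02234876,  1.55636443, -0.01153987,
        1.10929189, -0.08312229]), 'qvel': array([ 0.0021202 , -0.00196555,  0.0008052 , -0.00273407, -0.00073578,
        0.00220184, -0.00055943]), 'tau': array([ 3.38537800e-03, -5.97752059e+01,  1.61296215e+00, -2.81952292e+01,
        1.27424792e-02,  5.10340949e-03, -1.40374044e-05]), 'tcp_pos': array([0.17586506, 0.65116515, 0.25240246]), 'orientation': array([-4.13168833e-01, -3.11417189e+00,  2.62557918e-03]), 'contact_force': array([0.25410892, 0.32217769, 0.22892383]), 'moment': array([ 0.01957845,  0.00710215, -0.00554156]), 'gripper_force': 0.0, 'grip_width': 0.08571191926848606} 0.022
```

View pics/scene0.png

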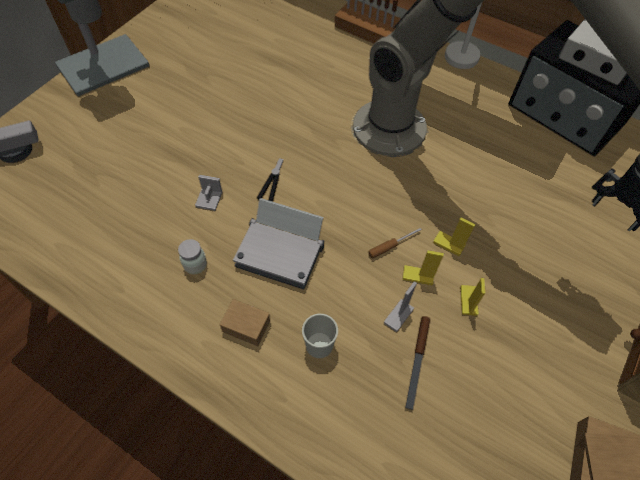

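View pics/top0.png

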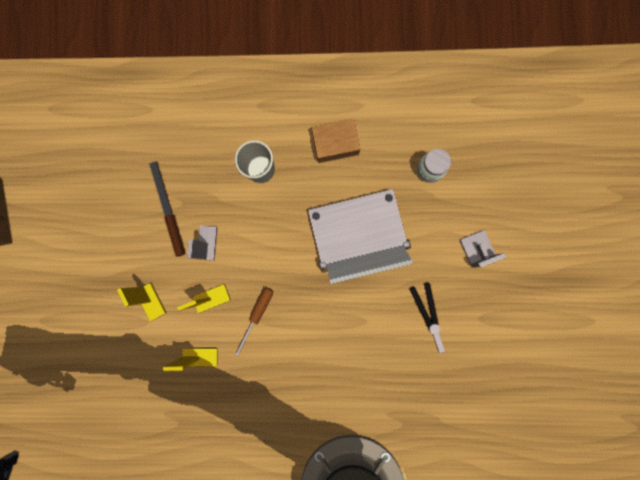

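Top view: the only grey square is at (203,243); three yellow look-alikes at (140,300), (205,298), (190,360) don't fit (yellow), and the grey piece at (482,248) is the angle plate (low wall with rib). The folder is at (360,235), with its leaf partly raised. I'll confirm this in enlarged crops.

Run:
```python
import cv2
a=cv2.imread("pics/top0.png")[180:290,175:420];cv2.imwrite("pics/topc.png",cv2.resize(a,None,fx=3.2,fy=3.2,interpolation=cv2.INTER_CUBIC))
a=cv2.imread("pics/scene0.png")[190:340,225:425];cv2.imwrite("pics/scenec.png",cv2.resize(a,None,fx=4,fy=4,interpolation=cv2.INTER_CUBIC))
```

```text
(no output)
```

View pics/topc.png

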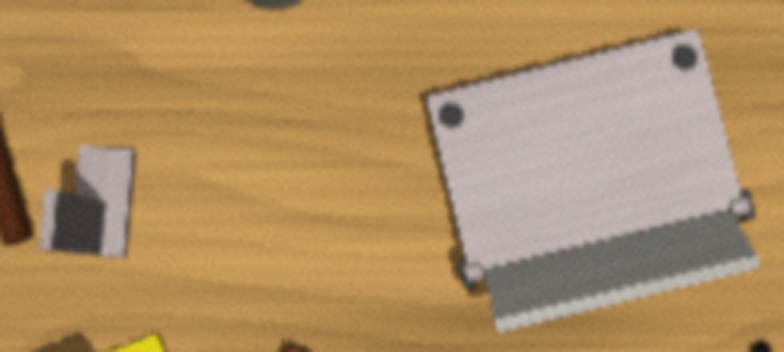

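View pics/scenec.png

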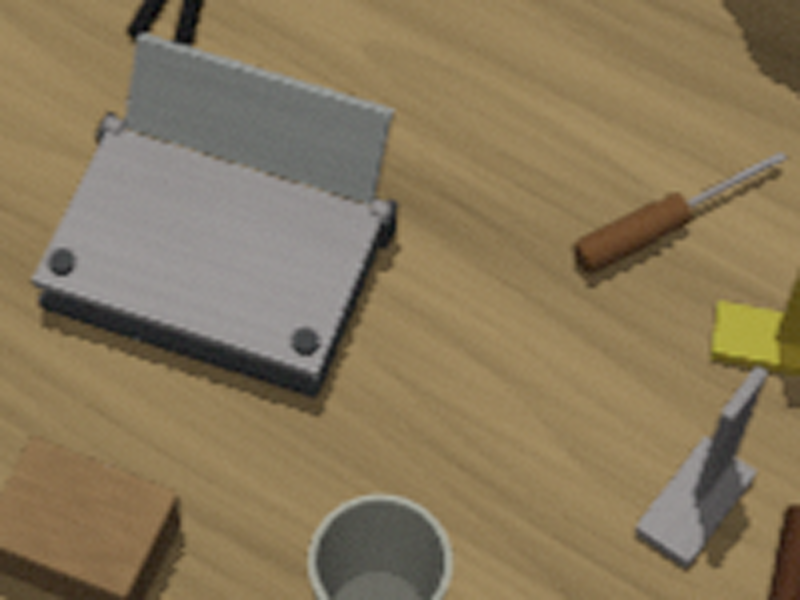

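Crops confirm it. The grey square (top crop 40–134, 147–257) stands with its heel toward the robot (bottom of the picture). The folder's far bed corners are at (427,95) and (697,31). The leaf is raised part-way, with its inner tip edge running from (497,319) to (751,257). Next I fit the poses from both views.

```bash
cat > h.py <<'E'
import numpy as np,cv2
from scipy.optimize import least_squares
from scipy.spatial.transform import Rotation as R
from bench import r
def proj(P,n):
    c=r.camera_info(n);return cv2.projectPoints(np.float64(P),c["rvec"],c["tvec"],c["mtx"],c["D"])[0][:,0]
def pose(P,x,y,a):
    P=np.float64(P)/1000;return P@R.from_euler('z',a).as_matrix().T+[x,y,0]
E
python3 - <<'E'
from h import *
tc=lambda p:(np.float64(p)+.5)/3.2-.5+[175,180]
sc=lambda p:(np.float64(p)+.5)/4-.5+[225,190]
bed=[(130,100,40),(130,-100,40),(112,86,46),(112,-86,46)]
bt=tc([(427,95),(697,31),(451,115),(684,57)]);bs=sc([(313,376),(38,283),(305,340),(62,261)])
lt=tc([(497,319),(751,257),(486,268),(730,210)]);ls=sc([(390,117),(140,42),(373,200),(126,130)])
def leaf(q):return [(-70*np.cos(q),90,40+70*np.sin(q)),(-70*np.cos(q),-90,40+70*np.sin(q)),(0,90,40),(0,-90,40)]
def f(p):
    W=pose(bed+leaf(p[3]),*p[:3])
    return np.r_[proj(W,"top")-np.r_[bt,lt],proj(W,"scene")-np.r_[bs,ls]].ravel()
s=least_squares(f,[.5,-.05,.2,1.],loss='soft_l1');print(s.x.round(4));print(f(s.x).reshape(-1,2).round(1).tolist())
sq_t=[(80,20,12),(80,-20,12),(0,-20,12),(0,-4,131),(0,4,131),(40,-4,131),(40,4,131)]
st=tc([(80,147),(134,149),(126,257),(52,250),(40,248),(57,192),(46,190)])
sq_s=[(80,-20,12),(80,20,12),(0,20,12),(0,-20,12),(0,0,131),(40,-4,131)]
ss=sc([(637,530),(690,560),(755,477),(705,438),(760,371),(722,407)])
g=lambda p:np.r_[proj(pose(sq_t,*p),"top")-st,proj(pose(sq_s,*p),"scene")-ss].ravel()
s=least_squares(g,[.5,.3,0],loss='soft_l1');print(s.x.round(4));print(g(s.x).reshape(-1,2).round(1).tolist())
o=r.get_obs();print(R.from_rotvec(o['orientation']).as_matrix().round(3))
E
```

```text
[ 0.5251 -0.0315  0.2271  1.0296]
[[-0.6, 0.0], [-0.0, -0.7], [-0.5, -0.4], [0.3, -0.3], [-1.4, -0.0], [1.6, -0.5], [-1.5, 0.0], [-0.5, -0.5], [1.0, -0.8], [-1.7, -1.4], [0.4, -0.5], [-0.2, -1.0], [0.5, -0.8], [-0.4, -1.8], [-0.3, 1.4], [-0.4, -0.8]]
[ 0.5178  0.3394 -0.0727]
[[-0.3, -0.5], [-0.5, -0.1], [-0.7, -0.1], [-0.1, 0.0], [-0.1, 0.4], [-0.0, -0.9], [-0.3, -0.5], [-0.5, -1.3], [-0.4, 0.3], [0.3, -2.3], [-0.4, -1.2], [0.4, -1.3], [-0.5, 0.8]]
[[-0.965  0.261 -0.   ]
 [ 0.261  0.965 -0.002]
 [-0.    -0.002 -1.   ]]
```

Request:
step_arm(
  moves=[
    {"dx": -25, "dy": -15, "gripper": 1},
    {"dx": -50, "dy": -30, "gripper": 1},
    {"dx": -50, "dy": -30, "gripper": 1},
    {"dx": -50, "dy": -30, "gripper": 1},
    {"dx": -50, "dy": -30, "gripper": 1},
    {"dx": -50, "dy": -30, "gripper": 1},
    {"dx": -36, "dy": -35, "gripper": 1},
    {"dx": -24, "dy": -48, "gripper": 1},
    {"dx": -24, "dy": -48, "gripper": 1},
    {"dx": -24, "dy": -48, "gripper": 1},
    {"dx": -24, "dy": -48, "gripper": 1},
    {"dx": -24, "dy": -48, "gripper": 1},
    {"dx": -24, "dy": -48, "gripper": 1},
    {"dx": -24, "dy": -48, "gripper": 1},
    {"rz": 10.3, "gripper": 1},
    {"rz": 10.3, "gripper": 1},
    {"rz": 10.3, "gripper": 1},
    {"rz": 10.3, "gripper": 1},
    {"rz": 10.3, "gripper": 1},
    {"rz": 10.3, "gripper": 1},
  ],
)

```text
invalid input at $.moves[0]: expected keys rx, ry, rz, dx, dy, dz, gripper
```

```bash
cat >> h.py <<'E'
F=(.5251,-.0315,.2271)
def goto(x,y,z,yawy):
    """report tool-axis shift (mm) and turn (deg) to bring TCP to x,y,z with tool y at world angle yawy, tool down"""
    o=r.get_obs();M=R.from_rotvec(o['orientation']).as_matrix()
    d=M.T@(np.array([x,y,z])-o['tcp_pos'])*1000
    ty=np.array([np.cos(yawy),np.sin(yawy),0]);tz=np.array([0,0,-1.]);T=np.c_[np.cross(ty,tz),ty,tz]
    print("t",o['clock'],"tcp",o['tcp_pos'].round(4),"F",o['contact_force'].round(1),"M",o['moment'].round(2),"w",round(o['grip_width'],4),"gf",round(float(o['gripper_force']),1),"\n shift",d.round(1),"turn",np.degrees(R.from_matrix(M.T@T).as_rotvec()).round(2))
    print(" tool y deg",np.degrees(np.arctan2(M[1,1],M[0,1])).round(2),"z",M[:,2].round(4),"j",o['joints'].round(2))
    return o
def inF(p): # world -> folder mm
    return (np.array([p[0]-F[0],p[1]-F[1],p[2]])@R.from_euler('z',F[2]).as_matrix())*1000
E
python3 - <<'E'
from h import *
W=pose([(-20,0,92)],*F)[0];o=goto(*W,F[2]);print(inF(o['tcp_pos']))
cv2.imwrite("pics/w1.png",r.grab_frame("wrist"))
E
```

```text
t 0.1 tcp [0.1759 0.6512 0.2524] F [0.3 0.3 0.2] M [ 0.02  0.01 -0.01] w 0.0857 gf 0.0 
 shift [-497.5 -577.1  161.4] turn [-8.000e-02  6.000e-02  6.187e+01]
 tool y deg 74.88 z [-3.0e-04 -1.6e-03 -1.0e+00] j [-1.42  0.48  0.02  1.56 -0.01  1.11 -0.08]
[-186.56372279  743.76792689  252.40246465]
```

View pics/w1.png

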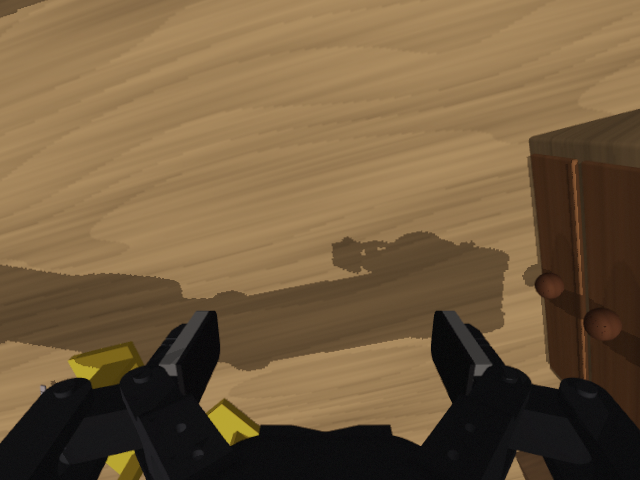

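The call was refused because every row needs all seven keys, so this wrist picture only shows the start pose: bench, and the yellow squares at lower left. Sending it again with full rows.

Request:
step_arm(
  moves=[
    {"rx": 0, "ry": 0, "rz": 0, "dx": -25, "dy": -15, "dz": 0, "gripper": 1},
    {"rx": 0, "ry": 0, "rz": 0, "dx": -50, "dy": -30, "dz": 0, "gripper": 1},
    {"rx": 0, "ry": 0, "rz": 0, "dx": -50, "dy": -30, "dz": 0, "gripper": 1},
    {"rx": 0, "ry": 0, "rz": 0, "dx": -50, "dy": -30, "dz": 0, "gripper": 1},
    {"rx": 0, "ry": 0, "rz": 0, "dx": -50, "dy": -30, "dz": 0, "gripper": 1},
    {"rx": 0, "ry": 0, "rz": 0, "dx": -50, "dy": -30, "dz": 0, "gripper": 1},
    {"rx": 0, "ry": 0, "rz": 0, "dx": -38, "dy": -45, "dz": 0, "gripper": 1},
    {"rx": 0, "ry": 0, "rz": 0, "dx": -26, "dy": -48, "dz": 0, "gripper": 1},
    {"rx": 0, "ry": 0, "rz": 0, "dx": -26, "dy": -48, "dz": 0, "gripper": 1},
    {"rx": 0, "ry": 0, "rz": 0, "dx": -26, "dy": -48, "dz": 0, "gripper": 1},
    {"rx": 0, "ry": 0, "rz": 0, "dx": -26, "dy": -48, "dz": 0, "gripper": 1},
    {"rx": 0, "ry": 0, "rz": 0, "dx": -26, "dy": -48, "dz": 0, "gripper": 1},
    {"rx": 0, "ry": 0, "rz": 0, "dx": -26, "dy": -48, "dz": 0, "gripper": 1},
    {"rx": 0, "ry": 0, "rz": 0, "dx": -26, "dy": -48, "dz": 0, "gripper": 1},
    {"rx": 0, "ry": 0, "rz": 10.3, "dx": 0, "dy": 0, "dz": 0, "gripper": 1},
    {"rx": 0, "ry": 0, "rz": 10.3, "dx": 0, "dy": 0, "dz": 0, "gripper": 1},
    {"rx": 0, "ry": 0, "rz": 10.3, "dx": 0, "dy": 0, "dz": 0, "gripper": 1},
    {"rx": 0, "ry": 0, "rz": 10.3, "dx": 0, "dy": 0, "dz": 0, "gripper": 1},
    {"rx": 0, "ry": 0, "rz": 10.3, "dx": 0, "dy": 0, "dz": 0, "gripper": 1},
    {"rx": 0, "ry": 0, "rz": 10.3, "dx": 0, "dy": 0, "dz": 0, "gripper": 1},
  ],
)

```text
clock: 2.65
tcp_pos: [0.5113, -0.0045, 0.2531]
orientation: [-1.961, -2.454, 0.0]
contact_force: [-1.0, -0.2, -0.2]
grip_width: 0.0855
gripper_force: 0.0
```

Run:
```python
from h import *
W=pose([(-20,0,92)],*F)[0];o=goto(*W,F[2]);print(inF(o['tcp_pos']))
cv2.imwrite("pics/w2.png",r.grab_frame("wrist"))
```

```text
t 2.65 tcp [ 0.5113 -0.0045  0.2531] F [-1.  -0.2 -0.2] M [-0.04 -0.04 -0.04] w 0.0855 gf 0.0 
 shift [-29.5 -12.4 161.1] turn [-0.02 -0.01 -0.27]
 tool y deg 12.75 z [-4.e-04  1.e-04 -1.e+00] j [-0.56  0.22  0.52  1.97 -0.13  0.99  0.25]
[ -7.40742485  29.42385167 253.12528603]
```

View pics/w2.png

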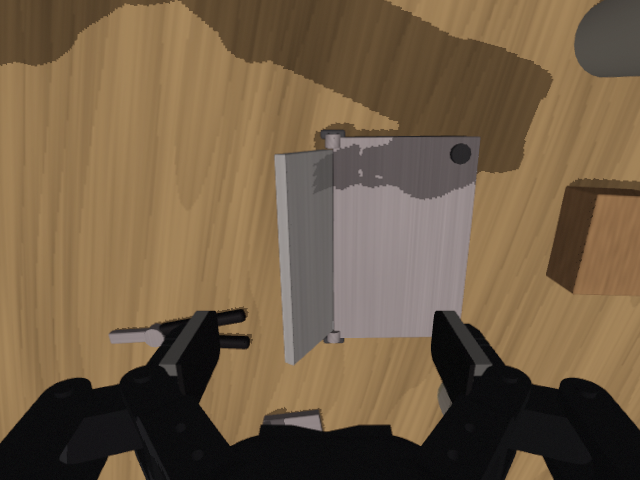

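Wrist picture: up is folder +y. The leaf's inner tip edge runs from (286,154) to (295,362), the bed corner is at (479,137), and the screw at (460,153). I refine the folder pose with these points.

Run:
```python
from h import *
def leaf(q):c,s=np.cos(q),np.sin(q);return [(-70*c,90,40+70*s),(-70*c,-90,40+70*s),(-70*c-10*s,90,40+70*s-10*c)]
bed=[(130,100,40),(112,86,46),(0,90,40)]
px=np.float64([(479,137),(460,153),(333,150),(286,154),(295,362),(276,155)])
f=lambda p:(proj(pose(bed+leaf(p[3]),*p[:3]),"wrist")-px).ravel()
s=least_squares(f,[.5251,-.0315,.227,1.03],loss='soft_l1');print(s.x.round(4),f(s.x).reshape(-1,2).round(1).tolist())
print(f([.5251,-.0315,.2271,1.03]).reshape(-1,2).round(1).tolist())
```

```text
[ 0.5263 -0.0333  0.2257  1.0578] [[0.8, -0.3], [0.5, 0.5], [-0.8, -0.8], [0.3, 0.5], [-0.0, 4.0], [-0.8, -0.8]]
[[-0.0, -2.9], [-0.3, -2.1], [-1.9, -3.2], [-3.3, -2.3], [-2.7, 1.4], [-4.1, -3.6]]
```

Request:
step_arm(
  moves=[
    {"rx": 0, "ry": 0, "rz": -0.2, "dx": -31, "dy": -12, "dz": 20, "gripper": 1},
    {"rx": 0, "ry": 0, "rz": 0, "dx": 0, "dy": 0, "dz": 40, "gripper": 1},
    {"rx": 0, "ry": 0, "rz": 0, "dx": 0, "dy": 0, "dz": 40, "gripper": 1},
    {"rx": 0, "ry": 0, "rz": 0, "dx": 0, "dy": 0, "dz": 35, "gripper": 1},
    {"rx": 0, "ry": 0, "rz": 0, "dx": 0, "dy": 0, "dz": 26, "gripper": 1},
    {"rx": 0, "ry": 0, "rz": 0, "dx": 0, "dy": 0, "dz": 0, "gripper": 1},
    {"rx": 0, "ry": 0, "rz": 0, "dx": 0, "dy": 0, "dz": 0, "gripper": 1},
  ],
)

```text
clock: 3.58
tcp_pos: [0.5074, -0.0376, 0.0931]
orientation: [1.948, 2.464, 0.001]
contact_force: [-0.6, 1.3, 0.7]
grip_width: 0.0853
gripper_force: 0.0
```

```bash
sed -i 's/^F=.*/F=(.526,-.033,.226)/' h.py
python3 - <<'E'
from h import *
W=pose([(-5,0,92)],*F)[0];o=goto(*W,F[2]);print(inF(o['tcp_pos']))
E
```

```text
t 3.575 tcp [ 0.5074 -0.0376  0.0931] F [-0.6  1.3  0.7] M [0.01 0.06 0.  ] w 0.0853 gf 0.0 
 shift [ 0.2 14.2  1.1] turn [0.06 0.01 0.39]
 tool y deg 13.34 z [ 1.e-03  1.e-04 -1.e+00] j [-0.4   0.46  0.44  2.1  -0.32  0.64  0.49]
[-19.17022812  -0.2704038   93.09575589]
```

Request:
step_arm(
  moves=[
    {"rx": 0, "ry": 0, "rz": 0, "dx": 0, "dy": 3, "dz": 0, "gripper": 0.5},
    {"rx": 0, "ry": 0, "rz": 0, "dx": 0, "dy": 3, "dz": 0, "gripper": 0.3},
    {"rx": 0, "ry": 0, "rz": 0, "dx": 0, "dy": 3, "dz": 0, "gripper": 0.1},
    {"rx": 0, "ry": 0, "rz": 0, "dx": 0, "dy": 3, "dz": 0, "gripper": -0.1},
    {"rx": 0, "ry": 0, "rz": 0, "dx": 0, "dy": 2, "dz": 0, "gripper": -0.3},
    {"rx": 0, "ry": 0, "rz": 0, "dx": 0, "dy": 0, "dz": 0, "gripper": -0.4},
    {"rx": 0, "ry": 0, "rz": 0, "dx": 0, "dy": 0, "dz": 0, "gripper": -0.4},
    {"rx": 0, "ry": 0, "rz": 0, "dx": 0, "dy": 0, "dz": 0, "gripper": -0.4},
  ],
  grip_force=25,
)

```text
clock: 4.58
tcp_pos: [0.5203, -0.0342, 0.0923]
orientation: [-1.949, -2.463, 0.0]
contact_force: [-4.1, -1.1, 2.1]
grip_width: 0.0259
gripper_force: 1.8
```

Run:
```python
from h import *
W=pose([(-5,0,92)],*F)[0];o=goto(*W,F[2]);print(inF(o['tcp_pos']))
```

```text
t 4.575 tcp [ 0.5203 -0.0342  0.0923] F [-4.1 -1.1  2.1] M [-0.22  0.7  -0.  ] w 0.0259 gf 1.8 
 shift [-0.1  0.9  0.3] turn [-0.02 -0.01  0.33]
 tool y deg 13.28 z [-3.e-04  1.e-04 -1.e+00] j [-0.4   0.48  0.43  2.07 -0.33  0.65  0.49]
[-5.86540135e+00  7.23324172e-02  9.23339860e+01]
```

Outer finger is pushing at about 4 N. Next: close fully to clamp.

Request:
step_arm(
  moves=[
    {"rx": 0, "ry": 0, "rz": 0, "dx": 0, "dy": 1, "dz": 0, "gripper": -0.55},
    {"rx": 0, "ry": 0, "rz": 0, "dx": 0, "dy": 0, "dz": 0, "gripper": -0.7},
    {"rx": 0, "ry": 0, "rz": 0, "dx": 0, "dy": 0, "dz": 0, "gripper": -1},
    {"rx": 0, "ry": 0, "rz": 0, "dx": 0, "dy": 0, "dz": 0, "gripper": -1},
    {"rx": 0, "ry": 0, "rz": 0, "dx": 0, "dy": 0, "dz": 0, "gripper": -1},
    {"rx": 0, "ry": 0, "rz": 0, "dx": 0, "dy": 0, "dz": 0, "gripper": -1},
  ],
  grip_force=40,
)

```text
clock: 5.32
tcp_pos: [0.521, -0.034, 0.0923]
orientation: [-1.949, -2.463, 0.001]
contact_force: [-4.6, -0.5, 5.1]
grip_width: 0.0093
gripper_force: 39.4
```

Run:
```python
from h import *
W=pose([(-5,0,92)],*F)[0];o=goto(*W,F[2]);print(inF(o['tcp_pos']))
```

```text
t 5.325 tcp [ 0.521  -0.034   0.0923] F [-4.6 -0.5  5.1] M [-0.28  1.3   0.07] w 0.0093 gf 39.4 
 shift [-0.1  0.1  0.3] turn [-0.06 -0.02  0.35]
 tool y deg 13.3 z [-1.1e-03  1.0e-04 -1.0e+00] j [-0.4   0.48  0.43  2.07 -0.33  0.65  0.49]
[-5.11612073  0.09982972 92.34662319]
```

Request:
step_arm(
  moves=[
    {"rx": 1, "ry": 0, "rz": 0, "dx": 0, "dy": 1, "dz": 0, "gripper": -1},
    {"rx": 1, "ry": 0, "rz": 0, "dx": 0, "dy": 1, "dz": 0, "gripper": -1},
    {"rx": 0, "ry": 0, "rz": 0, "dx": 0, "dy": 0, "dz": 0, "gripper": -1},
    {"rx": 0, "ry": 0, "rz": 0, "dx": 0, "dy": 0, "dz": 0, "gripper": -1},
    {"rx": 0, "ry": 0, "rz": 0, "dx": 0, "dy": 0, "dz": 0, "gripper": -1},
  ],
)

```text
clock: 5.95
tcp_pos: [0.5229, -0.0336, 0.0925]
orientation: [-1.935, -2.446, 0.044]
contact_force: [-5.9, -0.7, 7.5]
grip_width: 0.0095
gripper_force: 40.0
```

Run:
```python
from h import *
W=pose([(-5,0,92)],*F)[0];o=goto(*W,F[2]);print(inF(o['tcp_pos']))
```

```text
t 5.95 tcp [ 0.5229 -0.0336  0.0925] F [-5.9 -0.7  7.5] M [-0.3   1.64  0.08] w 0.0095 gf 40.0 
 shift [-0.1 -1.8  0.6] turn [-2.09 -0.02  0.35]
 tool y deg 13.3 z [-0.0357 -0.008  -0.9993] j [-0.41  0.5   0.44  2.04 -0.31  0.7   0.47]
[-3.14095273  0.12645227 92.48751003]
```

Request:
step_arm(
  moves=[
    {"rx": 0, "ry": 0, "rz": 0, "dx": 0, "dy": 0, "dz": 0, "gripper": -0.4},
    {"rx": 0, "ry": 0, "rz": 0, "dx": 0, "dy": 0, "dz": 0, "gripper": 0},
    {"rx": 0, "ry": 0, "rz": 0, "dx": 0, "dy": 0, "dz": 0, "gripper": 0},
    {"rx": 0, "ry": 0, "rz": 0, "dx": 0, "dy": 0, "dz": -20, "gripper": 0},
    {"rx": -2, "ry": 0, "rz": 0, "dx": 0, "dy": 0, "dz": -45, "gripper": 0},
    {"rx": 0, "ry": 0, "rz": 0, "dx": 0, "dy": 0, "dz": -50, "gripper": 0},
    {"rx": 0, "ry": 0, "rz": 0, "dx": 0, "dy": 0, "dz": -45, "gripper": 0},
    {"rx": 0, "ry": 0, "rz": 0, "dx": 0, "dy": 0, "dz": 0, "gripper": 0},
  ],
)

```text
clock: 6.95
tcp_pos: [0.528, -0.0331, 0.2558]
orientation: [1.946, 2.459, 0.009]
contact_force: [-0.1, 0.0, -0.3]
grip_width: 0.0427
gripper_force: 0.0
```

Request:
step_arm(
  moves=[
    {"rx": 0, "ry": 0, "rz": 0, "dx": 51, "dy": 14, "dz": 0, "gripper": 0.4},
    {"rx": 0, "ry": 0, "rz": 0, "dx": 51, "dy": 14, "dz": 0, "gripper": 0.4},
    {"rx": 0, "ry": 0, "rz": 0, "dx": 51, "dy": 14, "dz": 0, "gripper": 0.4},
    {"rx": 0, "ry": 0, "rz": 0, "dx": 51, "dy": 14, "dz": 0, "gripper": 0.4},
    {"rx": 0, "ry": 0, "rz": 0, "dx": 51, "dy": 14, "dz": 0, "gripper": 0.4},
    {"rx": 0, "ry": 0, "rz": 0, "dx": 51, "dy": 14, "dz": 0, "gripper": 0.4},
    {"rx": 0, "ry": 0, "rz": 0, "dx": 51, "dy": 14, "dz": 0, "gripper": 0.4},
    {"rx": 0, "ry": 0, "rz": -10.3, "dx": 0, "dy": 0, "dz": 0, "gripper": 0.4},
    {"rx": 0, "ry": 0, "rz": -10.3, "dx": 0, "dy": 0, "dz": 0, "gripper": 0.4},
    {"rx": 0, "ry": 0, "rz": -10.3, "dx": 0, "dy": 0, "dz": 0, "gripper": 0.4},
    {"rx": 0, "ry": 0, "rz": -10.3, "dx": 0, "dy": 0, "dz": 0, "gripper": 0.4},
    {"rx": 0, "ry": 0, "rz": -10.3, "dx": 0, "dy": 0, "dz": 0, "gripper": 0.4},
    {"rx": 0, "ry": 0, "rz": -10.3, "dx": 0, "dy": 0, "dz": 0, "gripper": 0.4},
    {"rx": 0, "ry": 0, "rz": -10.3, "dx": 0, "dy": 0, "dz": 0, "gripper": 0.4},
    {"rx": 0, "ry": 0, "rz": 0, "dx": 0, "dy": 0, "dz": 0, "gripper": 0.4},
    {"rx": 0, "ry": 0, "rz": 0, "dx": 0, "dy": 0, "dz": 0, "gripper": 0.4},
  ],
)

```text
clock: 8.95
tcp_pos: [0.5387, 0.3368, 0.2514]
orientation: [-0.132, -3.138, 0.001]
contact_force: [0.7, 0.8, -0.3]
grip_width: 0.06
gripper_force: 0.0
```

Run:
```python
from h import *
S=(.5178,.3394,-.0727)
W=pose([(20,0,110)],*S)[0];o=goto(*W,S[2]+np.pi/2)
cv2.imwrite("pics/w3.png",r.grab_frame("wrist"))
s=r.grab_frame("scene")[190:290,225:345];cv2.imwrite("pics/s3.png",cv2.resize(s,None,fx=5,fy=5,interpolation=cv2.INTER_CUBIC))
```

```text
t 8.95 tcp [0.5387 0.3368 0.2514] F [ 0.7  0.8 -0.3] M [-0.01 -0.04  0.06] w 0.06 gf 0.0 
 shift [  1.    1.1 141.4] turn [-0.03 -0.05 -0.65]
 tool y deg 85.18 z [-1.e-03 -4.e-04 -1.e+00] j [-0.76  0.41  0.13  1.66 -0.06  1.07  0.88]
```

View pics/w3.png

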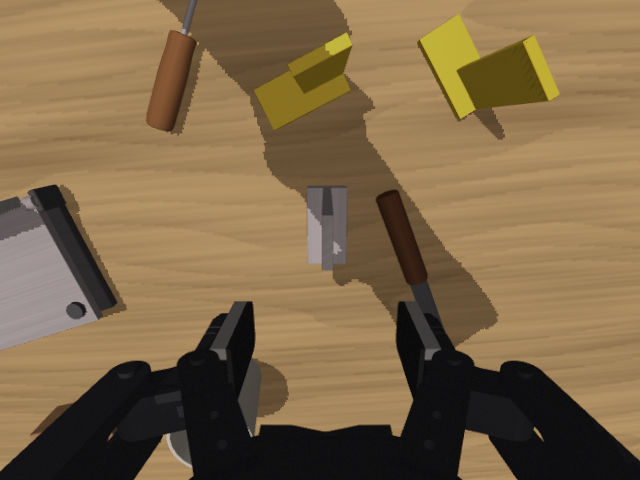

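Wrist picture: the grey square is centred in view, with foot corners at (307,187), (347,187), (307,264) and (346,264). The blade top strip runs from (327,215) to (327,270), heel toward the robot (up), with the gap to the file clear. Next I refine the pose from these points.

Run:
```python
from h import *
P=[(0,-20,12),(0,20,12),(80,-20,12),(80,20,12),(0,-4,131),(0,4,131),(40,-4,131),(40,4,131)]
px=np.float64([(307,187),(347,187),(307,264),(346,264),(321,215),(333,215),(322,270),(332,270)])
f=lambda p:(proj(pose(P,*p),"wrist")-px).ravel()
s=least_squares(f,[.5178,.3394,-.07],loss='soft_l1');S=s.x;print(S.round(4),f(S).reshape(-1,2).round(1).tolist())
goto(*pose([(20,0,112)],*S)[0],S[2]+np.pi/2)
```

```text
[ 0.5195  0.3403 -0.0828] [[-0.8, 0.3], [-0.0, 0.3], [0.3, -0.3], [-0.4, -0.3], [0.3, -0.2], [0.2, -0.2], [-0.6, 0.2], [0.8, 0.2]]
t 9.05 tcp [0.5388 0.337  0.2519] F [-1.  -1.  -0.2] M [0.01 0.02 0.03] w 0.0598 gf 0.0 
 shift [ -0.5   1.7 139.9] turn [-0.01 -0.02  0.01]
 tool y deg 85.26 z [-4.e-04 -2.e-04 -1.e+00] j [-0.76  0.41  0.13  1.66 -0.06  1.07  0.88]
```

View pics/s3.png

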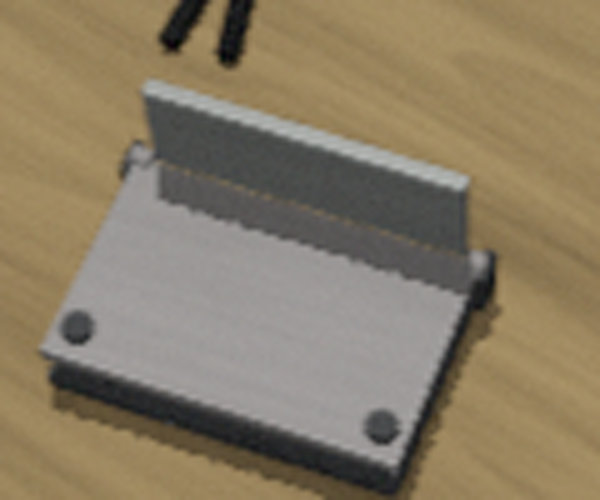

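Scene crop: leaf stands upright. Grasping the square now.

Request:
step_arm(
  moves=[
    {"rx": 0, "ry": 0, "rz": 0, "dx": -0.5, "dy": 1.7, "dz": 20, "gripper": 0.4},
    {"rx": 0, "ry": 0, "rz": 0, "dx": 0, "dy": 0, "dz": 40, "gripper": 0.2},
    {"rx": 0, "ry": 0, "rz": 0, "dx": 0, "dy": 0, "dz": 40, "gripper": 0.2},
    {"rx": 0, "ry": 0, "rz": 0, "dx": 0, "dy": 0, "dz": 28, "gripper": 0.2},
    {"rx": 0, "ry": 0, "rz": 0, "dx": 0, "dy": 0, "dz": 12, "gripper": 0.2},
    {"rx": 0, "ry": 0, "rz": 0, "dx": 0, "dy": 0, "dz": 0, "gripper": 0.2},
    {"rx": 0, "ry": 0, "rz": 0, "dx": 0, "dy": 0, "dz": 0, "gripper": -0.3},
    {"rx": 0, "ry": 0, "rz": 0, "dx": 0, "dy": 0, "dz": 0, "gripper": -0.5},
    {"rx": 0, "ry": 0, "rz": 0, "dx": 0, "dy": 0, "dz": 0, "gripper": -0.7},
    {"rx": 0, "ry": 0, "rz": 0, "dx": 0, "dy": 0, "dz": 0, "gripper": -1},
    {"rx": 0, "ry": 0, "rz": 0, "dx": 0, "dy": 0, "dz": 0, "gripper": -1},
    {"rx": 0, "ry": 0, "rz": 0, "dx": 0, "dy": 0, "dz": 0, "gripper": -1},
    {"rx": 0, "ry": 0, "rz": 0, "dx": 0, "dy": 0, "dz": 0, "gripper": -1},
  ],
  grip_force=60,
)

```text
clock: 10.68
tcp_pos: [0.5398, 0.3385, 0.1129]
orientation: [0.127, 3.139, 0.0]
contact_force: [-0.9, -1.5, 6.0]
grip_width: 0.0075
gripper_force: 59.6
```

Request:
step_arm(
  moves=[
    {"rx": 0, "ry": 0, "rz": 0, "dx": 0, "dy": 0, "dz": -5, "gripper": -1},
    {"rx": 0, "ry": 0, "rz": 0, "dx": 0, "dy": 0, "dz": -20, "gripper": -1},
    {"rx": 0, "ry": 0, "rz": 0, "dx": 0, "dy": 0, "dz": -30, "gripper": -1},
    {"rx": 0, "ry": 0, "rz": 0, "dx": 0, "dy": 0, "dz": -30, "gripper": -1},
    {"rx": 0, "ry": 0, "rz": 0, "dx": 0, "dy": 0, "dz": -30, "gripper": -1},
    {"rx": 0, "ry": 0, "rz": 0, "dx": 0, "dy": 0, "dz": -20, "gripper": -1},
    {"rx": 0, "ry": 0, "rz": 0, "dx": 0, "dy": 0, "dz": 0, "gripper": -1},
  ],
)

```text
clock: 11.55
tcp_pos: [0.5404, 0.3392, 0.2497]
orientation: [0.126, 3.136, 0.004]
contact_force: [0.9, 0.7, -5.5]
grip_width: 0.0077
gripper_force: 58.7
```

Run:
```python
from h import *
# hold square so that its heel is 8 mm off leaf plane
W=pose([(34,0,247)],*F)[0];o=goto(*W,F[2]+np.pi/2)
```

```text
t 11.55 tcp [0.5404 0.3392 0.2497] F [ 0.9  0.7 -5.5] M [0.03 0.01 0.  ] w 0.0077 gf 58.7 
 shift [ -48.1 -361.9    1.8] turn [  0.14   0.2  -17.57]
 tool y deg 85.38 z [ 0.0033  0.0026 -1.    ] j [-0.76  0.42  0.13  1.66 -0.06  1.06  0.89]
```

Request:
step_arm(
  moves=[
    {"rx": 0, "ry": 0, "rz": 0, "dx": -3, "dy": -20, "dz": 0, "gripper": -1},
    {"rx": 0, "ry": 0, "rz": 0, "dx": -6, "dy": -40, "dz": 0, "gripper": -1},
    {"rx": 0, "ry": 0, "rz": 0, "dx": -6, "dy": -45, "dz": 0, "gripper": -1},
    {"rx": 0, "ry": 0, "rz": 0, "dx": -6, "dy": -50, "dz": 0, "gripper": -1},
    {"rx": 0, "ry": 0, "rz": 0, "dx": -6, "dy": -50, "dz": 0, "gripper": -1},
    {"rx": 0, "ry": 0, "rz": 0, "dx": -6, "dy": -50, "dz": 0, "gripper": -1},
    {"rx": 0, "ry": 0, "rz": 0, "dx": -6, "dy": -45, "dz": 0, "gripper": -1},
    {"rx": 0, "ry": 0, "rz": 0, "dx": -6, "dy": -40, "dz": 0, "gripper": -1},
    {"rx": 0, "ry": 0, "rz": 0, "dx": -3, "dy": -22, "dz": 0, "gripper": -1},
    {"rx": 0, "ry": 0, "rz": -6, "dx": 0, "dy": 0, "dz": 0, "gripper": -1},
    {"rx": 0, "ry": 0, "rz": -6, "dx": 0, "dy": 0, "dz": 0, "gripper": -1},
    {"rx": 0, "ry": 0, "rz": -5.6, "dx": 0, "dy": 0, "dz": 0, "gripper": -1},
    {"rx": 0, "ry": 0, "rz": 0, "dx": 0, "dy": 0, "dz": 0, "gripper": -1},
    {"rx": 0, "ry": 0, "rz": 0, "dx": 0, "dy": 0, "dz": 0, "gripper": -1},
  ],
)

```text
clock: 13.3
tcp_pos: [0.5576, -0.0268, 0.2467]
orientation: [0.351, -3.121, 0.0]
contact_force: [-0.3, 0.1, -4.6]
grip_width: 0.0075
gripper_force: 58.9
```

Run:
```python
from h import *
W=pose([(34,0,160)],*F)[0];o=goto(*W,F[2]+np.pi/2);print(inF(o['tcp_pos']))
cv2.imwrite("pics/w4.png",r.grab_frame("wrist"))
```

```text
t 13.3 tcp [ 0.5576 -0.0268  0.2467] F [-0.3  0.1 -4.6] M [-0.01  0.05 -0.05] w 0.0075 gf 58.9 
 shift [-1.9  1.  86.7] turn [ 0.   -0.07 -0.12]
 tool y deg 102.83 z [-1.3e-03 -3.0e-04 -1.0e+00] j [-0.24  0.29  0.21  1.86 -0.07  1.    1.8 ]
[ 32.20327979  -1.02292684 246.67064042]
```

View pics/w4.png

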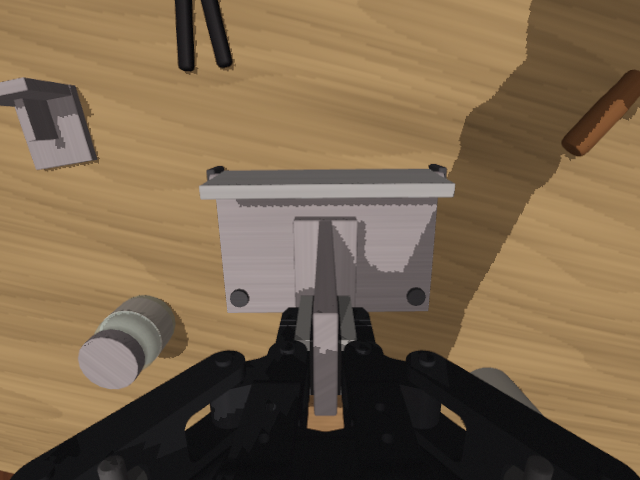

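Wrist picture: held square over the bed, heel edge (295–356, 217) nearly parallel to the leaf edge (200,197)–(452,194), with clearance. Descending.

Request:
step_arm(
  moves=[
    {"rx": 0, "ry": 0, "rz": -0.3, "dx": 0, "dy": 1, "dz": 15, "gripper": -1},
    {"rx": 0, "ry": 0, "rz": 0, "dx": 0, "dy": 0, "dz": 25, "gripper": -1},
    {"rx": 0, "ry": 0, "rz": 0, "dx": 0, "dy": 0, "dz": 25, "gripper": -1},
    {"rx": 0, "ry": 0, "rz": 0, "dx": 0, "dy": 0, "dz": 15, "gripper": -1},
    {"rx": 0, "ry": 0, "rz": 0, "dx": 0, "dy": 0, "dz": 8, "gripper": -1},
    {"rx": 0, "ry": 0, "rz": 0, "dx": 0, "dy": 0, "dz": 2, "gripper": -1},
    {"rx": 0, "ry": 0, "rz": 0, "dx": 0, "dy": 0, "dz": 0, "gripper": -1},
    {"rx": 0, "ry": 0, "rz": 0, "dx": 0, "dy": 0, "dz": 0, "gripper": -1},
  ],
)

```text
clock: 14.35
tcp_pos: [0.5586, -0.0251, 0.158]
orientation: [-0.363, 3.119, -0.0]
contact_force: [-0.9, -0.1, -5.0]
grip_width: 0.0073
gripper_force: 58.8
```

Request:
step_arm(
  moves=[
    {"rx": 0, "ry": 0, "rz": 0, "dx": 0, "dy": 0, "dz": 1, "gripper": -1},
    {"rx": 0, "ry": 0, "rz": 0, "dx": 0, "dy": 0, "dz": 0, "gripper": -1},
    {"rx": 0, "ry": 0, "rz": 0, "dx": 0, "dy": 0, "dz": 0, "gripper": -1},
  ],
)

```text
clock: 14.72
tcp_pos: [0.5581, -0.0251, 0.1563]
orientation: [-0.363, 3.12, 0.0]
contact_force: [-0.5, -0.1, -5.5]
grip_width: 0.0074
gripper_force: 58.8
```

Request:
step_arm(
  moves=[
    {"rx": 0, "ry": 0, "rz": 0, "dx": 0, "dy": 0, "dz": 1, "gripper": -1},
    {"rx": 0, "ry": 0, "rz": 0, "dx": 0, "dy": 0, "dz": 0, "gripper": -1},
    {"rx": 0, "ry": 0, "rz": 0, "dx": 0, "dy": 0, "dz": 0, "gripper": -1},
  ],
)

```text
clock: 15.1
tcp_pos: [0.5581, -0.0251, 0.1552]
orientation: [0.363, -3.12, 0.0]
contact_force: [-0.5, 0.1, -4.9]
grip_width: 0.0071
gripper_force: 58.8
```

Request:
step_arm(
  moves=[
    {"rx": 0, "ry": 0, "rz": 0, "dx": 0, "dy": 0, "dz": 1, "gripper": -1},
    {"rx": 0, "ry": 0, "rz": 0, "dx": 0, "dy": 0, "dz": 0, "gripper": -1},
    {"rx": 0, "ry": 0, "rz": 0, "dx": 0, "dy": 0, "dz": 0, "gripper": -1},
  ],
)

```text
clock: 15.48
tcp_pos: [0.5581, -0.0251, 0.1542]
orientation: [-0.363, 3.12, 0.0]
contact_force: [0.6, 0.3, -5.0]
grip_width: 0.0074
gripper_force: 58.8
```

Request:
step_arm(
  moves=[
    {"rx": 0, "ry": 0, "rz": 0, "dx": 0, "dy": 0, "dz": 0.7, "gripper": -1},
    {"rx": 0, "ry": 0, "rz": 0, "dx": 0, "dy": 0, "dz": 0, "gripper": -1},
    {"rx": 0, "ry": 0, "rz": 0, "dx": 0, "dy": 0, "dz": 0, "gripper": -1},
  ],
)

```text
clock: 15.85
tcp_pos: [0.558, -0.0251, 0.1535]
orientation: [0.363, -3.12, -0.0]
contact_force: [0.5, -0.9, -5.2]
grip_width: 0.0072
gripper_force: 58.8
```

Request:
step_arm(
  moves=[
    {"rx": 0, "ry": 0, "rz": 0, "dx": 0, "dy": 0, "dz": 0.7, "gripper": -1},
    {"rx": 0, "ry": 0, "rz": 0, "dx": 0, "dy": 0, "dz": 0, "gripper": -1},
    {"rx": 0, "ry": 0, "rz": 0, "dx": 0, "dy": 0, "dz": 0, "gripper": -1},
  ],
)

```text
clock: 16.23
tcp_pos: [0.5581, -0.0251, 0.1529]
orientation: [-0.363, 3.12, -0.0]
contact_force: [0.2, -0.5, -2.8]
grip_width: 0.0074
gripper_force: 59.1
```

Run:
```python
from h import *
W=pose([(20,0,153)],*F)[0];o=goto(*W,F[2]+np.pi/2);print(inF(o['tcp_pos']))
```

```text
t 16.225 tcp [ 0.5581 -0.0251  0.1529] F [ 0.2 -0.5 -2.8] M [-0.05  0.1   0.01] w 0.0074 gf 59.1 
 shift [13.1 -0.4 -0.1] turn [-0.    0.01  0.33]
 tool y deg 103.28 z [ 1.e-04  0.e+00 -1.e+00] j [-0.22  0.41  0.19  1.94 -0.1   0.8   1.83]
[ 33.05121849   0.48527282 152.92176551]
```

Request:
step_arm(
  moves=[
    {"rx": 0, "ry": 0, "rz": 0, "dx": 3, "dy": 0, "dz": 0, "gripper": -1},
    {"rx": 0, "ry": 0, "rz": 0, "dx": 3, "dy": 0, "dz": 0, "gripper": -1},
    {"rx": 0, "ry": 0, "rz": 0, "dx": 3, "dy": 0, "dz": 0, "gripper": -1},
    {"rx": 0, "ry": 0, "rz": 0, "dx": 0, "dy": 0, "dz": 0, "gripper": -1},
    {"rx": 0, "ry": 0, "rz": 0, "dx": 0, "dy": 0, "dz": 0, "gripper": -1},
  ],
)

```text
clock: 16.85
tcp_pos: [0.5493, -0.0271, 0.1529]
orientation: [-0.363, 3.12, 0.0]
contact_force: [1.2, 0.3, -4.2]
grip_width: 0.0073
gripper_force: 59.1
```

Request:
step_arm(
  moves=[
    {"rx": 0, "ry": 0, "rz": 0, "dx": 1, "dy": 0, "dz": 0, "gripper": -1},
    {"rx": 0, "ry": 0, "rz": 0, "dx": 1, "dy": 0, "dz": 0, "gripper": -1},
    {"rx": 0, "ry": 0, "rz": 0, "dx": 0, "dy": 0, "dz": 0, "gripper": -1},
    {"rx": 0, "ry": 0, "rz": 0, "dx": 0, "dy": 0, "dz": 0, "gripper": -1},
  ],
)

```text
clock: 17.35
tcp_pos: [0.5476, -0.0275, 0.153]
orientation: [-0.364, 3.12, 0.0]
contact_force: [2.6, 1.4, -3.5]
grip_width: 0.0074
gripper_force: 58.9
```

Request:
step_arm(
  moves=[
    {"rx": 0, "ry": 0, "rz": 0, "dx": 1, "dy": 0, "dz": 0, "gripper": -1},
    {"rx": 0, "ry": 0, "rz": 0, "dx": 0, "dy": 0, "dz": 0, "gripper": -1},
    {"rx": 0, "ry": 0, "rz": 0, "dx": 0, "dy": 0, "dz": 0, "gripper": -1},
  ],
)

```text
clock: 17.73
tcp_pos: [0.5467, -0.0278, 0.153]
orientation: [-0.364, 3.12, 0.0]
contact_force: [2.7, 1.0, -2.8]
grip_width: 0.0073
gripper_force: 59.0
```

Request:
step_arm(
  moves=[
    {"rx": 0, "ry": 0, "rz": 0, "dx": 1, "dy": 0, "dz": 0, "gripper": -1},
    {"rx": 0, "ry": 0, "rz": 0, "dx": 0, "dy": 0, "dz": 0, "gripper": -1},
    {"rx": 0, "ry": 0, "rz": 0, "dx": 0, "dy": 0, "dz": 0, "gripper": -1},
  ],
)

```text
clock: 18.1
tcp_pos: [0.5462, -0.0279, 0.1531]
orientation: [-0.363, 3.119, 0.0]
contact_force: [5.9, 0.2, -4.6]
grip_width: 0.007
gripper_force: 58.9
```

Run:
```python
from h import *
W=pose([(20,0,153)],*F)[0];o=goto(*W,F[2]+np.pi/2);print(inF(o['tcp_pos']))
```

```text
t 18.1 tcp [ 0.5462 -0.0279  0.1531] F [ 5.9  0.2 -4.6] M [ 0.43 -1.42  0.05] w 0.007 gf 58.9 
 shift [ 0.8 -0.5  0.1] turn [-0.01  0.11  0.35]
 tool y deg 103.3 z [ 1.9e-03  2.0e-04 -1.0e+00] j [-0.22  0.39  0.19  1.97 -0.1   0.79  1.84]
[ 20.8405098    0.46979412 153.09038684]
```

Request:
step_arm(
  moves=[
    {"rx": 0, "ry": 0, "rz": 0, "dx": 0.7, "dy": 0, "dz": 0, "gripper": -1},
    {"rx": 0, "ry": 0, "rz": 0, "dx": 0, "dy": 0, "dz": 0, "gripper": -1},
    {"rx": 0, "ry": 0, "rz": 0, "dx": 0, "dy": 0, "dz": 0, "gripper": -1},
  ],
)

```text
clock: 18.48
tcp_pos: [0.5459, -0.0279, 0.1532]
orientation: [-0.364, 3.118, 0.0]
contact_force: [5.6, 1.2, -7.0]
grip_width: 0.0068
gripper_force: 58.7
```

Request:
step_arm(
  moves=[
    {"rx": 0, "ry": 0, "rz": 0, "dx": 0.7, "dy": 0, "dz": 0, "gripper": -1},
    {"rx": 0, "ry": 0, "rz": 0, "dx": 0, "dy": 0, "dz": 0, "gripper": -1},
    {"rx": 0, "ry": 0, "rz": 0, "dx": 0, "dy": 0, "dz": 0, "gripper": -1},
  ],
)

```text
clock: 18.85
tcp_pos: [0.5454, -0.0281, 0.1533]
orientation: [-0.363, 3.117, -0.0]
contact_force: [6.2, 2.5, -4.7]
grip_width: 0.0072
gripper_force: 58.9
```

Run:
```python
from h import *
W=pose([(20,0,153)],*F)[0];o=goto(*W,F[2]+np.pi/2);print(inF(o['tcp_pos']))
```

```text
t 18.85 tcp [ 0.5454 -0.0281  0.1533] F [ 6.2  2.5 -4.7] M [ 0.46 -1.74  0.06] w 0.0072 gf 58.9 
 shift [ 0.  -0.5  0.3] turn [-0.02  0.18  0.35]
 tool y deg 103.3 z [ 3.1e-03  3.0e-04 -1.0e+00] j [-0.22  0.39  0.19  1.97 -0.1   0.79  1.84]
[ 19.99980303   0.45121615 153.26852254]
```

Request:
step_arm(
  moves=[
    {"rx": 0, "ry": 0, "rz": 0, "dx": 0.5, "dy": 0, "dz": 0.5, "gripper": -1},
    {"rx": 0, "ry": 0, "rz": 0, "dx": 0, "dy": 0, "dz": 0, "gripper": -1},
    {"rx": 0, "ry": 0, "rz": 0, "dx": 0, "dy": 0, "dz": 0, "gripper": -1},
  ],
)

```text
clock: 19.23
tcp_pos: [0.5454, -0.0281, 0.1532]
orientation: [-0.363, 3.116, 0.0]
contact_force: [6.7, 1.8, -3.0]
grip_width: 0.0076
gripper_force: 59.3
```

Request:
step_arm(
  moves=[
    {"rx": 0, "ry": 0, "rz": 0, "dx": 0.7, "dy": 0, "dz": 0, "gripper": -1},
    {"rx": 0, "ry": 0, "rz": 0, "dx": 0, "dy": 0, "dz": 0, "gripper": -1},
    {"rx": 0, "ry": 0, "rz": 0, "dx": 0, "dy": 0, "dz": 0, "gripper": -1},
  ],
)

```text
clock: 19.6
tcp_pos: [0.545, -0.0282, 0.1533]
orientation: [-0.363, 3.116, -0.0]
contact_force: [5.7, 1.5, -2.4]
grip_width: 0.0073
gripper_force: 59.2
```

Run:
```python
from h import *
W=pose([(20,0,153)],*F)[0];o=goto(*W,F[2]+np.pi/2);print(inF(o['tcp_pos']))
```

```text
t 19.6 tcp [ 0.545  -0.0282  0.1533] F [ 5.7  1.5 -2.4] M [ 0.48 -1.83  0.01] w 0.0073 gf 59.2 
 shift [-0.5 -0.4  0.3] turn [-0.03  0.27  0.36]
 tool y deg 103.31 z [ 4.7e-03  5.0e-04 -1.0e+00] j [-0.22  0.39  0.19  1.97 -0.1   0.79  1.84]
[ 19.5428964    0.42576995 153.2780568 ]
```

Request:
step_arm(
  moves=[
    {"rx": 0, "ry": 0.3, "rz": 0, "dx": 0.3, "dy": 0, "dz": 0.3, "gripper": -1},
    {"rx": 0, "ry": 0, "rz": 0, "dx": 0, "dy": 0, "dz": 0, "gripper": -1},
    {"rx": 0, "ry": 0, "rz": 0, "dx": 0, "dy": 0, "dz": 0, "gripper": -1},
  ],
)

```text
clock: 19.98
tcp_pos: [0.5448, -0.0283, 0.1533]
orientation: [0.364, -3.12, 0.001]
contact_force: [4.7, 2.5, -0.6]
grip_width: 0.0072
gripper_force: 59.7
```

Request:
step_arm(
  moves=[
    {"rx": 0, "ry": 0, "rz": 0, "dx": 0.7, "dy": 0, "dz": 0, "gripper": -1},
    {"rx": 0, "ry": 0, "rz": 0, "dx": 0, "dy": 0, "dz": 0, "gripper": -1},
    {"rx": 0, "ry": 0, "rz": 0, "dx": 0, "dy": 0, "dz": 0, "gripper": -1},
  ],
)

```text
clock: 20.35
tcp_pos: [0.5445, -0.0284, 0.1533]
orientation: [-0.364, 3.12, -0.001]
contact_force: [7.2, 2.3, -2.1]
grip_width: 0.0075
gripper_force: 59.4
```

Run:
```python
from h import *
W=pose([(20,0,153)],*F)[0];o=goto(*W,F[2]+np.pi/2);print(inF(o['tcp_pos']))
```

```text
t 20.35 tcp [ 0.5445 -0.0284  0.1533] F [ 7.2  2.3 -2.1] M [ 0.57 -2.    0.04] w 0.0075 gf 59.4 
 shift [-1.  -0.4  0.3] turn [-0.04  0.04  0.36]
 tool y deg 103.31 z [ 8.e-04 -5.e-04 -1.e+00] j [-0.22  0.39  0.19  1.97 -0.1   0.79  1.83]
[ 19.04193811   0.37769323 153.33648632]
```

Request:
step_arm(
  moves=[
    {"rx": 0, "ry": 0, "rz": 0, "dx": 0.7, "dy": 0, "dz": 0.2, "gripper": -1},
    {"rx": 0, "ry": 0, "rz": 0, "dx": 0, "dy": 0, "dz": 0, "gripper": -1},
    {"rx": 0, "ry": 0, "rz": 0, "dx": 0, "dy": 0, "dz": 0, "gripper": -1},
  ],
)

```text
clock: 20.72
tcp_pos: [0.544, -0.0285, 0.1534]
orientation: [-0.364, 3.119, -0.001]
contact_force: [6.3, 2.4, -0.3]
grip_width: 0.0074
gripper_force: 59.6
```

Request:
step_arm(
  moves=[
    {"rx": 0, "ry": 0, "rz": 0, "dx": 0.7, "dy": 0, "dz": 0, "gripper": -1},
    {"rx": 0, "ry": 0, "rz": 0, "dx": 0, "dy": 0, "dz": 0, "gripper": -1},
    {"rx": 0, "ry": 0, "rz": 0, "dx": 0, "dy": 0, "dz": 0, "gripper": -1},
  ],
)

```text
clock: 21.1
tcp_pos: [0.5435, -0.0286, 0.1535]
orientation: [-0.364, 3.119, -0.001]
contact_force: [6.0, 2.4, 0.2]
grip_width: 0.0071
gripper_force: 59.7
```

Run:
```python
from h import *
W=pose([(20,0,153)],*F)[0];o=goto(*W,F[2]+np.pi/2);print(inF(o['tcp_pos']))
```

```text
t 21.1 tcp [ 0.5435 -0.0286  0.1535] F [6.  2.4 0.2] M [ 0.59 -1.95  0.04] w 0.0071 gf 59.7 
 shift [-2.  -0.4  0.5] turn [-0.04  0.08  0.36]
 tool y deg 103.31 z [ 1.5e-03 -4.0e-04 -1.0e+00] j [-0.22  0.39  0.19  1.97 -0.1   0.79  1.84]
[ 17.99800464   0.37244704 153.4520909 ]
```

Request:
step_arm(
  moves=[
    {"rx": 0, "ry": 0, "rz": 0, "dx": 0, "dy": 0, "dz": 0, "gripper": -0.6},
    {"rx": 0, "ry": 0, "rz": 0, "dx": 0, "dy": 0, "dz": 0, "gripper": -0.4},
    {"rx": 0, "ry": 0, "rz": 0, "dx": 0, "dy": 0, "dz": 0, "gripper": -0.2},
    {"rx": 0, "ry": 0, "rz": 0, "dx": 0, "dy": 0, "dz": 0, "gripper": -0.2},
  ],
  grip_force=20,
)

```text
clock: 21.6
tcp_pos: [0.5401, -0.0294, 0.1517]
orientation: [0.362, -3.114, 0.001]
contact_force: [-0.4, -0.2, -0.1]
grip_width: 0.034
gripper_force: 0.0
```

Run:
```python
from h import *
W=pose([(20,0,153)],*F)[0];o=goto(*W,F[2]+np.pi/2);print(inF(o['tcp_pos']))
cv2.imwrite("pics/w5.png",r.grab_frame("wrist"))
cv2.imwrite("pics/s5.png",r.grab_frame("scene"))
```

```text
t 21.6 tcp [ 0.5401 -0.0294  0.1517] F [-0.4 -0.2 -0.1] M [-0.01 -0.03  0.02] w 0.034 gf 0.0 
 shift [-5.4 -0.4 -1.4] turn [ 0.   -0.35  0.33]
 tool y deg 103.28 z [-0.006  -0.0013 -1.    ] j [-0.22  0.39  0.19  1.98 -0.1   0.79  1.84]
[ 14.57024829   0.36081373 151.66814014]
```

Request:
step_arm(
  moves=[
    {"rx": 0, "ry": -0.3, "rz": 0, "dx": 0, "dy": 0, "dz": -15, "gripper": -0.2},
    {"rx": 0, "ry": 0, "rz": 0, "dx": 0, "dy": 0, "dz": -30, "gripper": 0},
    {"rx": 0, "ry": 0, "rz": 0, "dx": 0, "dy": 0, "dz": -40, "gripper": 0},
    {"rx": 0, "ry": 0, "rz": 0, "dx": -20, "dy": 0, "dz": -40, "gripper": 0},
    {"rx": 0, "ry": 0, "rz": 0, "dx": -40, "dy": 0, "dz": 0, "gripper": 0},
    {"rx": 0, "ry": 0, "rz": 0, "dx": -40, "dy": 0, "dz": 0, "gripper": 0},
    {"rx": 0, "ry": 0, "rz": 0, "dx": 0, "dy": 0, "dz": 0, "gripper": 0},
    {"rx": 0, "ry": 0, "rz": 0, "dx": 0, "dy": 0, "dz": 0, "gripper": 0},
    {"rx": 0, "ry": 0, "rz": 0, "dx": 0, "dy": 0, "dz": 0, "gripper": 0},
  ],
)

```text
clock: 22.82
tcp_pos: [0.6371, -0.0069, 0.2773]
orientation: [0.362, -3.121, 0.0]
contact_force: [-0.1, 0.8, 0.3]
grip_width: 0.0426
gripper_force: 0.0
```

Run:
```python
from h import *
o=goto(.5,0,.2,F[2]+np.pi/2)
c=r.camera_info("wrist");Rc=cv2.Rodrigues(c["rvec"])[0];print("cam in F",inF(-Rc.T@c["tvec"]),"fx",c["mtx"][0,0])
w=r.grab_frame("wrist");s=r.grab_frame("scene");cv2.imwrite("pics/w6.png",w);cv2.imwrite("pics/s6.png",s)
u=proj(pose([(20,0,80)],*F),"wrist")[0];v=proj(pose([(20,0,80)],*F),"scene")[0];print(u,v)
def crop(im,u,w,h,f):
    x=int(np.clip(u[0]-w/2,0,640-w));y=int(np.clip(u[1]-h/2,0,480-h));print("crop at",x,y)
    return cv2.resize(im[y:y+h,x:x+w],None,fx=f,fy=f,interpolation=cv2.INTER_CUBIC)
cv2.imwrite("pics/comp.png",np.hstack([crop(w,u,220,300,2),crop(s,v,72,120,5)]))
```

```text
t 22.825 tcp [ 0.6371 -0.0069  0.2773] F [-0.1  0.8  0.3] M [-0.03  0.05  0.01] w 0.0426 gf 0.0 
 shift [131.8  38.1  77.3] turn [ 0.   -0.01  0.29]
 tool y deg 103.24 z [-1.e-04 -0.e+00 -1.e+00] j [-0.25  0.4   0.21  1.64 -0.09  1.12  1.79]
cam in F [ 3.82384168e+01 -6.44751906e-03  3.99088127e+02] fx 369.2306680879712
[324.95454302 103.62048114] [282.34144347 228.84480427]
crop at 214 0
crop at 246 168
```

View pics/comp.png

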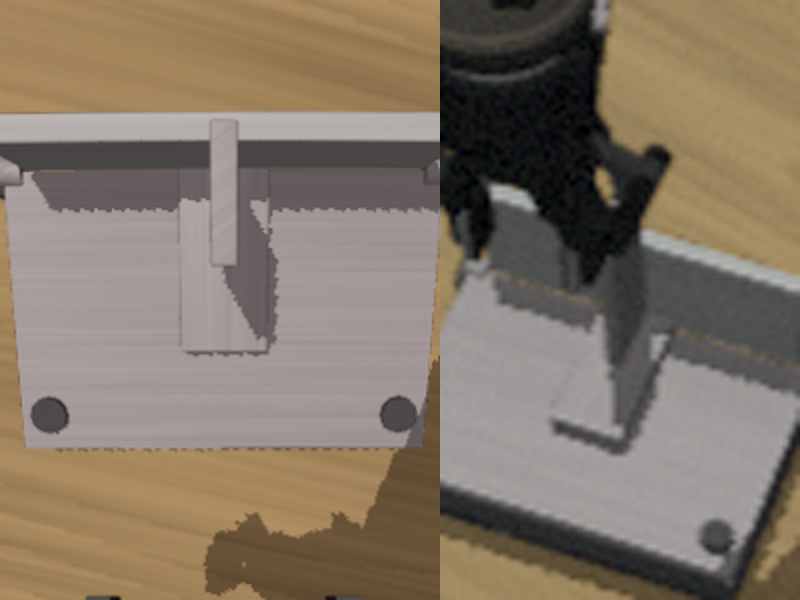

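Composite: the wrist part (left) shows the square standing flat at mid-leaf. Its heel edge (178–270, 167) lies at the hinge line (row ~168), the leaf's inner tip edge is at row ~141, and the blade top runs over rows 119–265. I compute the leaf angle and gap from subpixel edges.

Run:
```python
from h import *
w=cv2.cvtColor(cv2.imread("pics/w6.png"),cv2.COLOR_BGR2GRAY).astype(float)
def rows(c0,c1,a,b):print(c0,[int(x) for x in w[a:b,c0:c1].mean(1)])
print("rows 50..110");rows(240,290,50,110);rows(355,400,50,110);rows(322,330,50,110);rows(306,316,70,110);rows(306,316,165,185);rows(270,380,215,230);rows(322,330,120,140)
for q in(88,89,90,91,92):
    t=np.radians(q);print(q,proj(pose([(0,0,40),(-70*np.cos(t),0,40+70*np.sin(t)),(-70*np.cos(t)-10*np.sin(t),0,40+70*np.sin(t)-10*np.cos(t))],*F),"wrist")[:,1].round(2))
print(proj(pose([(0,0,171),(40,0,171),(0,-20,52),(80,-20,52),(130,0,40)],*F),"wrist")[:,1].round(2))
```

```text
rows 50..110
240 [137, 137, 137, 137, 138, 135, 148, 180, 182, 181, 179, 178, 176, 174, 175, 175, 176, 176, 175, 169, 130, 81, 70, 70, 68, 68, 70, 71, 71, 70, 70, 70, 70, 71, 76, 97, 94, 95, 94, 93, 93, 94, 96, 94, 93, 93, 94, 94, 93, 93, 94, 94, 94, 95, 106, 133, 152, 156, 157, 157]
355 [130, 131, 131, 131, 132, 139, 162, 178, 178, 177, 177, 175, 174, 174, 174, 175, 175, 175, 175, 160, 101, 72, 71, 71, 70, 70, 71, 71, 72, 70, 70, 70, 69, 75, 88, 86, 93, 92, 93, 95, 95, 94, 94, 93, 92, 92, 93, 91, 91, 92, 93, 93, 94, 95, 115, 140, 150, 152, 153, 151]
322 [133, 134, 136, 139, 140, 141, 167, 181, 181, 161, 157, 163, 164, 163, 161, 161, 160, 161, 160, 161, 162, 161, 161, 161, 161, 161, 161, 161, 162, 162, 163, 164, 163, 163, 162, 161, 161, 160, 159, 159, 159, 159, 159, 159, 160, 161, 161, 162, 162, 162, 162, 161, 161, 160, 159, 158, 158, 158, 159, 159]
306 [106, 70, 71, 70, 68, 70, 71, 71, 71, 70, 70, 70, 70, 73, 88, 100, 99, 99, 99, 99, 99, 99, 99, 99, 99, 99, 99, 99, 99, 117, 143, 163, 166, 165, 166, 166, 165, 165, 165, 165]
306 [157, 157, 157, 157, 157, 157, 157, 157, 157, 157, 126, 101, 130, 151, 156, 157, 158, 156, 156, 158]
270 [156, 155, 153, 152, 150, 150, 153, 151, 140, 121, 132, 139, 139, 140, 140]
322 [158, 158, 159, 159, 159, 159, 158, 158, 157, 156, 156, 150, 128, 114, 126, 123, 124, 133, 133, 133]
88 [82.97 68.24 53.26]
89 [82.97 70.06 55.05]
90 [82.97 71.88 56.86]
91 [82.97 73.7  58.67]
92 [82.97 75.52 60.49]
[ 56.42 129.9   81.29 173.56 222.55]
```

Square stands upright with heel ≈0.4 mm from the hinge line, but the leaf got pushed back to about 88.3°. I'll push it forward from its outer side, clear of the square at y≈+60.

Run:
```python
from h import *
o=goto(*pose([(-45,60,105)],*F)[0],F[2]+np.pi/2)
```

```text
t 22.925 tcp [ 0.6373 -0.0067  0.2773] F [0.5 0.8 0.5] M [-0.03 -0.04  0.  ] w 0.0429 gf 0.0 
 shift [159.   60.1 172.2] turn [0.01 0.01 0.3 ]
 tool y deg 103.25 z [ 1.e-04  1.e-04 -1.e+00] j [-0.25  0.4   0.21  1.64 -0.09  1.12  1.79]
```

Request:
step_arm(
  moves=[
    {"rx": 0, "ry": 0, "rz": 0.3, "dx": 20, "dy": 20, "dz": 0, "gripper": -0.5},
    {"rx": 0, "ry": 0, "rz": 0, "dx": 40, "dy": 20, "dz": 0, "gripper": -1},
    {"rx": 0, "ry": 0, "rz": 0, "dx": 40, "dy": 20, "dz": 0, "gripper": -1},
    {"rx": 0, "ry": 0, "rz": 0, "dx": 40, "dy": 0, "dz": 0, "gripper": -1},
    {"rx": 0, "ry": 0, "rz": 0, "dx": 19, "dy": 0, "dz": 0, "gripper": -1},
    {"rx": 0, "ry": 0, "rz": 0, "dx": 0, "dy": 0, "dz": 30, "gripper": -1},
    {"rx": 0, "ry": 0, "rz": 0, "dx": 0, "dy": 0, "dz": 50, "gripper": -1},
    {"rx": 0, "ry": 0, "rz": 0, "dx": 0, "dy": 0, "dz": 50, "gripper": -1},
    {"rx": 0, "ry": 0, "rz": 0, "dx": 0, "dy": 0, "dz": 42, "gripper": -1},
    {"rx": 0, "ry": 0, "rz": 0, "dx": 0, "dy": 0, "dz": 0, "gripper": -1},
    {"rx": 0, "ry": 0, "rz": 0, "dx": 0, "dy": 0, "dz": 0, "gripper": -1},
  ],
)

```text
clock: 24.3
tcp_pos: [0.4702, 0.0163, 0.1063]
orientation: [-0.354, 3.12, 0.0]
contact_force: [1.1, 0.0, -0.1]
grip_width: 0.0003
gripper_force: 0.0
```

```bash
cat >> h.py <<'E'
def leafpx():
    """wrist cam leaf inner-tip row vs model needs a bed-side view"""
E
python3 - <<'E'
from h import *
o=goto(*pose([(-22,60,105)],*F)[0],F[2]+np.pi/2);print(inF(o['tcp_pos']))
E
```

```text
t 24.3 tcp [0.4702 0.0163 0.1063] F [ 1.1  0.  -0.1] M [0.   0.02 0.01] w 0.0003 gf 0.0 
 shift [-21.3  -0.6   1.3] turn [-0.    0.1   0.01]
 tool y deg 102.96 z [ 1.7e-03  3.0e-04 -1.0e+00] j [-0.31  0.36  0.16  2.17 -0.1   0.62  1.73]
[-43.28534024  60.54506493 106.2704071 ]
```

Request:
step_arm(
  moves=[
    {"rx": 0, "ry": 0, "rz": 0, "dx": -6, "dy": 0, "dz": 0, "gripper": -1},
    {"rx": 0, "ry": 0, "rz": 0, "dx": -6, "dy": 0, "dz": 0, "gripper": -1},
    {"rx": 0, "ry": 0, "rz": 0, "dx": -4, "dy": 0, "dz": 0, "gripper": -1},
    {"rx": 0, "ry": 0, "rz": 0, "dx": 0, "dy": 0, "dz": 0, "gripper": -1},
    {"rx": 0, "ry": 0, "rz": 0, "dx": 0, "dy": 0, "dz": 0, "gripper": -1},
  ],
)

```text
clock: 24.92
tcp_pos: [0.4848, 0.0199, 0.1048]
orientation: [0.355, -3.121, 0.0]
contact_force: [0.8, -0.4, -0.1]
grip_width: -0.0001
gripper_force: 0.0
```

Request:
step_arm(
  moves=[
    {"rx": 0, "ry": 0, "rz": 0, "dx": -1.5, "dy": 0, "dz": 0, "gripper": -1},
    {"rx": 0, "ry": 0, "rz": 0, "dx": 0, "dy": 0, "dz": 0, "gripper": -1},
    {"rx": 0, "ry": 0, "rz": 0, "dx": 0, "dy": 0, "dz": 0, "gripper": -1},
  ],
)

```text
clock: 25.3
tcp_pos: [0.4864, 0.0203, 0.1048]
orientation: [0.355, -3.121, -0.0]
contact_force: [0.3, -0.5, -0.4]
grip_width: 0.0001
gripper_force: 0.0
```

Request:
step_arm(
  moves=[
    {"rx": 0, "ry": 0, "rz": 0, "dx": -1.5, "dy": 0, "dz": 0, "gripper": -1},
    {"rx": 0, "ry": 0, "rz": 0, "dx": 0, "dy": 0, "dz": 0, "gripper": -1},
    {"rx": 0, "ry": 0, "rz": 0, "dx": 0, "dy": 0, "dz": 0, "gripper": -1},
  ],
)

```text
clock: 25.68
tcp_pos: [0.488, 0.0207, 0.1048]
orientation: [-0.355, 3.121, 0.0]
contact_force: [-0.0, 0.3, -0.2]
grip_width: 0.0003
gripper_force: 0.0
```

Request:
step_arm(
  moves=[
    {"rx": 0, "ry": 0, "rz": 0, "dx": -1, "dy": 0, "dz": 0, "gripper": -1},
    {"rx": 0, "ry": 0, "rz": 0, "dx": 0, "dy": 0, "dz": 0, "gripper": -1},
    {"rx": 0, "ry": 0, "rz": 0, "dx": 0, "dy": 0, "dz": 0, "gripper": -1},
  ],
)

```text
clock: 26.05
tcp_pos: [0.4888, 0.0209, 0.1048]
orientation: [0.355, -3.121, -0.0]
contact_force: [-0.6, -0.2, -0.5]
grip_width: -0.0001
gripper_force: 0.2
```

Request:
step_arm(
  moves=[
    {"rx": 0, "ry": 0, "rz": 0, "dx": -1, "dy": 0, "dz": 0, "gripper": -1},
    {"rx": 0, "ry": 0, "rz": 0, "dx": 0, "dy": 0, "dz": 0, "gripper": -1},
    {"rx": 0, "ry": 0, "rz": 0, "dx": 0, "dy": 0, "dz": 0, "gripper": -1},
  ],
)

```text
clock: 26.42
tcp_pos: [0.4894, 0.021, 0.1047]
orientation: [0.355, -3.12, 0.0]
contact_force: [-3.3, -0.7, 2.5]
grip_width: 0.0
gripper_force: 1.8
```

Request:
step_arm(
  moves=[
    {"rx": 0, "ry": 0, "rz": 0, "dx": -1, "dy": 0, "dz": 0, "gripper": -1},
    {"rx": 0, "ry": 0, "rz": 0, "dx": 0, "dy": 0, "dz": 0, "gripper": -1},
    {"rx": 0, "ry": 0, "rz": 0, "dx": 0, "dy": 0, "dz": 0, "gripper": -1},
  ],
)

```text
clock: 26.8
tcp_pos: [0.4909, 0.0214, 0.1048]
orientation: [0.355, -3.121, -0.0]
contact_force: [-3.1, 0.2, 3.2]
grip_width: -0.0
gripper_force: 1.8
```

Run:
```python
from h import *
o=goto(*pose([(-22,60,105)],*F)[0],F[2]+np.pi/2);print(inF(o['tcp_pos']))
```

```text
t 26.8 tcp [0.4909 0.0214 0.1048] F [-3.1  0.2  3.2] M [-0.12  0.71  0.07] w -0.0 gf 1.8 
 shift [-0.1 -0.8 -0.2] turn [ 0.   -0.    0.04]
 tool y deg 102.99 z [-0.  0. -1.] j [-0.31  0.39  0.16  2.12 -0.1   0.64  1.73]
[-22.05334877  60.84521384 104.8490562 ]
```

Request:
step_arm(
  moves=[
    {"rx": 0, "ry": 0, "rz": 0, "dx": -0.4, "dy": 0, "dz": 0, "gripper": -1},
    {"rx": 0, "ry": 0, "rz": 0, "dx": 0, "dy": 0, "dz": 0, "gripper": -1},
    {"rx": 0, "ry": 0, "rz": 0, "dx": 0, "dy": 0, "dz": 0, "gripper": -1},
  ],
)

```text
clock: 27.18
tcp_pos: [0.4911, 0.0214, 0.1048]
orientation: [0.355, -3.121, -0.0]
contact_force: [-3.9, 0.2, 3.5]
grip_width: -0.0001
gripper_force: 2.3
```

Request:
step_arm(
  moves=[
    {"rx": 0, "ry": 0, "rz": 0, "dx": 15, "dy": 0, "dz": 0, "gripper": -1},
    {"rx": 0, "ry": 0, "rz": 0, "dx": 10, "dy": 0, "dz": -20, "gripper": -1},
    {"rx": 0, "ry": 0, "rz": 0, "dx": 0, "dy": 0, "dz": -50, "gripper": -1},
    {"rx": 0, "ry": 0, "rz": 0, "dx": 0, "dy": 0, "dz": -50, "gripper": -1},
    {"rx": 0, "ry": 0, "rz": 0, "dx": 0, "dy": 0, "dz": -50, "gripper": -1},
    {"rx": 0, "ry": 0, "rz": 0, "dx": -20, "dy": -20, "dz": 0, "gripper": -1},
    {"rx": 0, "ry": 0, "rz": 0, "dx": -40, "dy": -20, "dz": 0, "gripper": -1},
    {"rx": 0, "ry": 0, "rz": 0, "dx": -40, "dy": -20, "dz": 0, "gripper": -1},
    {"rx": 0, "ry": 0, "rz": 0, "dx": -40, "dy": 0, "dz": 0, "gripper": -1},
    {"rx": 0, "ry": 0, "rz": 0, "dx": -20, "dy": 0, "dz": 0, "gripper": -1},
    {"rx": 0, "ry": 0, "rz": 0, "dx": 0, "dy": 0, "dz": 0, "gripper": -1},
    {"rx": 0, "ry": 0, "rz": 0, "dx": 0, "dy": 0, "dz": 0, "gripper": -1},
    {"rx": 0, "ry": 0, "rz": 0, "dx": 0, "dy": 0, "dz": 0, "gripper": -1},
  ],
)

```text
clock: 28.8
tcp_pos: [0.6356, -0.0072, 0.2751]
orientation: [-0.354, 3.121, 0.0]
contact_force: [0.6, -0.3, 0.3]
grip_width: -0.0005
gripper_force: 0.0
```

```bash
cat > m.py <<'E'
from h import *
o=goto(*pose([(-45,60,105)],*F)[0],F[2]+np.pi/2)
c=r.camera_info("wrist");w8=r.grab_frame("wrist");cv2.imwrite("pics/w_%d.png"%(o['clock']*100),w8)
w=cv2.cvtColor(w8,cv2.COLOR_BGR2GRAY).astype(float)
def edge(P,cols_y,win=6):
    """strongest row-gradient crossing near predicted line at points x,z for folder y in cols_y"""
    e=[]
    for y in cols_y:
        u,v=proj(pose([(P[0],y,P[1])],*F),"wrist")[0];a=int(v)-win;k=w[a:a+2*win+1,int(u)-2:int(u)+3].mean(1)
        g=np.abs(np.diff(k));i=g.argmax();s=slice(max(i-1,0),i+2);e.append(a+(g[s]*np.arange(len(g))[s]).sum()/g[s].sum()+.5-v)
    return np.round(np.median(e),2),np.round(e,1).tolist()
S=[-70,-60,-50,-40,40,50,60,70]
print("hinge",edge((0,40),S,4));print("tip",edge((0,110),S,7));print("outer",edge((-10,110),S,7));print("far",edge((130,40),[-60,-40,-20,0,20,40,60],4))
print("toe",edge((80,52),[-14,-10,10,14],4));print("heel",edge((0,52),[-14,-10,10,14],5));print("bladetop heel",edge((0,171),[-1,0,1,2],6),"toe end",edge((40,171),[-1,0,1,2],6))
for P in [(0,40),(0,110),(0,171)]:print(P,"px/mm",(proj(pose([(P[0]+1,0,P[1])],*F),"wrist")-proj(pose([(P[0],0,P[1])],*F),"wrist"))[0,1].round(3))
E
python3 m.py
```

```text
t 28.8 tcp [ 0.6356 -0.0072  0.2751] F [ 0.6 -0.3  0.3] M [-0.08 -0.02 -0.02] w -0.0005 gf 0.0 
 shift [157.6  59.4 170.1] turn [0.   0.02 0.  ]
 tool y deg 102.95 z [ 3.e-04  1.e-04 -1.e+00] j [-0.27  0.4   0.25  1.64 -0.11  1.11  1.8 ]
hinge (np.float64(0.49), [1.5, 1.5, 0.8, 0.5, 0.4, 0.5, 0.4, -0.2])
tip (np.float64(1.08), [2.1, 2.0, 1.7, 1.5, 0.6, 0.5, 0.4, 0.3])
outer (np.float64(2.12), [3.2, 3.0, 2.9, 2.6, 1.7, 1.5, 1.1, 1.1])
far (np.float64(0.08), [0.8, 0.9, 1.0, -0.1, 0.1, 0.1, -0.1])
toe (np.float64(1.12), [1.2, 1.0, 0.7, 2.6])
heel (np.float64(2.15), [2.3, 2.3, 2.1, 2.1])
bladetop heel (np.float64(1.06), [1.1, 1.1, 1.1, 1.1]) toe end (np.float64(1.87), [2.3, 1.5, 1.8, 2.0])
(0, 40) px/mm 1.187
(0, 110) px/mm 1.495
(0, 171) px/mm 1.932
```

Run:
```python
from h import *
o=goto(*pose([(104,0,68)],*F)[0],F[2]+np.pi/2)
```

```text
t 28.85 tcp [ 0.6356 -0.0071  0.2752] F [ 0.1 -0.1 -0.6] M [-0.02  0.02  0.  ] w -0.0 gf 0.0 
 shift [  8.7  -0.7 207.2] turn [0.01 0.02 0.01]
 tool y deg 102.95 z [ 3.e-04  2.e-04 -1.e+00] j [-0.27  0.4   0.25  1.64 -0.11  1.11  1.8 ]
```

Leaf now ≈90°, within measurement error. The foot may be up to ~0.8 mm off the hinge, so I'll nudge its toe gently, stopping at about 3 N.

Request:
step_arm(
  moves=[
    {"rx": 0, "ry": 0, "rz": 0, "dx": 4, "dy": -0.7, "dz": 30, "gripper": -1},
    {"rx": 0, "ry": 0, "rz": 0, "dx": 0, "dy": 0, "dz": 50, "gripper": -1},
    {"rx": 0, "ry": 0, "rz": 0, "dx": 0, "dy": 0, "dz": 50, "gripper": -1},
    {"rx": 0, "ry": 0, "rz": 0, "dx": 0, "dy": 0, "dz": 40, "gripper": -1},
    {"rx": 0, "ry": 0, "rz": 0, "dx": 0, "dy": 0, "dz": 25, "gripper": -1},
    {"rx": 0, "ry": 0, "rz": 0, "dx": 0, "dy": 0, "dz": 12, "gripper": -1},
    {"rx": 0, "ry": 0, "rz": 0, "dx": 0, "dy": 0, "dz": 0, "gripper": -1},
    {"rx": 0, "ry": 0, "rz": 0, "dx": 0, "dy": 0, "dz": 0, "gripper": -1},
  ],
)

```text
clock: 29.85
tcp_pos: [0.6335, -0.0084, 0.0692]
orientation: [-0.355, 3.119, -0.0]
contact_force: [-0.2, -0.9, 0.3]
grip_width: -0.0001
gripper_force: 0.0
```

Request:
step_arm(
  moves=[
    {"rx": 0, "ry": 0, "rz": 0, "dx": 5, "dy": 0, "dz": 0, "gripper": -1},
    {"rx": 0, "ry": 0, "rz": 0, "dx": 5, "dy": 0, "dz": 0, "gripper": -1},
    {"rx": 0, "ry": 0, "rz": 0, "dx": 3, "dy": 0, "dz": 0, "gripper": -1},
    {"rx": 0, "ry": 0, "rz": 0, "dx": 0, "dy": 0, "dz": 0, "gripper": -1},
    {"rx": 0, "ry": 0, "rz": 0, "dx": 0, "dy": 0, "dz": 0, "gripper": -1},
  ],
)

```text
clock: 30.48
tcp_pos: [0.62, -0.0112, 0.0679]
orientation: [-0.355, 3.121, 0.0]
contact_force: [-0.5, -0.0, -0.0]
grip_width: 0.0001
gripper_force: 0.0
```

Run:
```python
from h import *
o=goto(*pose([(91,0,68)],*F)[0],F[2]+np.pi/2);print(inF(o['tcp_pos']))
```

```text
t 30.475 tcp [ 0.62   -0.0112  0.0679] F [-0.5 -0.  -0. ] M [0.04 0.04 0.04] w 0.0001 gf 0.0 
 shift [ 5.5 -0.2 -0.1] turn [0.   0.01 0.04]
 tool y deg 102.99 z [ 2.e-04  0.e+00 -1.e+00] j [-0.22  0.62  0.19  1.84 -0.17  0.71  1.86]
[96.48859474  0.21235247 67.8631265 ]
```

Request:
step_arm(
  moves=[
    {"rx": 0, "ry": 0, "rz": 0, "dx": 1.5, "dy": 0, "dz": 0, "gripper": -1},
    {"rx": 0, "ry": 0, "rz": 0, "dx": 1.5, "dy": 0, "dz": 0, "gripper": -1},
    {"rx": 0, "ry": 0, "rz": 0, "dx": 0, "dy": 0, "dz": 0, "gripper": -1},
    {"rx": 0, "ry": 0, "rz": 0, "dx": 0, "dy": 0, "dz": 0, "gripper": -1},
  ],
)

```text
clock: 30.98
tcp_pos: [0.617, -0.0119, 0.0678]
orientation: [-0.355, 3.121, 0.0]
contact_force: [-0.2, -0.2, 0.9]
grip_width: -0.0002
gripper_force: 0.0
```

Request:
step_arm(
  moves=[
    {"rx": 0, "ry": 0, "rz": 0, "dx": 1, "dy": 0, "dz": 0, "gripper": -1},
    {"rx": 0, "ry": 0, "rz": 0, "dx": 0, "dy": 0, "dz": 0, "gripper": -1},
    {"rx": 0, "ry": 0, "rz": 0, "dx": 0, "dy": 0, "dz": 0, "gripper": -1},
  ],
)

```text
clock: 31.35
tcp_pos: [0.616, -0.0121, 0.0678]
orientation: [-0.355, 3.121, 0.0]
contact_force: [-0.3, -0.6, 0.5]
grip_width: -0.0001
gripper_force: 0.0
```

Request:
step_arm(
  moves=[
    {"rx": 0, "ry": 0, "rz": 0, "dx": 0.7, "dy": 0, "dz": 0, "gripper": -1},
    {"rx": 0, "ry": 0, "rz": 0, "dx": 0, "dy": 0, "dz": 0, "gripper": -1},
    {"rx": 0, "ry": 0, "rz": 0, "dx": 0, "dy": 0, "dz": 0, "gripper": -1},
  ],
)

```text
clock: 31.72
tcp_pos: [0.6153, -0.0123, 0.0679]
orientation: [-0.355, 3.121, 0.0]
contact_force: [-0.3, 0.5, 0.7]
grip_width: -0.0
gripper_force: 0.0
```

Request:
step_arm(
  moves=[
    {"rx": 0, "ry": 0, "rz": 0, "dx": 0.6, "dy": 0, "dz": 0, "gripper": -1},
    {"rx": 0, "ry": 0, "rz": 0, "dx": 0, "dy": 0, "dz": 0, "gripper": -1},
    {"rx": 0, "ry": 0, "rz": 0, "dx": 0, "dy": 0, "dz": 0, "gripper": -1},
  ],
)

```text
clock: 32.1
tcp_pos: [0.6147, -0.0124, 0.0679]
orientation: [-0.355, 3.121, 0.0]
contact_force: [-0.2, 0.6, 0.5]
grip_width: -0.0003
gripper_force: 0.0
```

Request:
step_arm(
  moves=[
    {"rx": 0, "ry": 0, "rz": 0, "dx": 0.6, "dy": 0, "dz": 0, "gripper": -1},
    {"rx": 0, "ry": 0, "rz": 0, "dx": 0, "dy": 0, "dz": 0, "gripper": -1},
    {"rx": 0, "ry": 0, "rz": 0, "dx": 0, "dy": 0, "dz": 0, "gripper": -1},
  ],
)

```text
clock: 32.48
tcp_pos: [0.6144, -0.0124, 0.0679]
orientation: [-0.355, 3.121, 0.0]
contact_force: [1.5, 0.9, 0.2]
grip_width: -0.0
gripper_force: 0.8
```

Request:
step_arm(
  moves=[
    {"rx": 0, "ry": 0, "rz": 0, "dx": 0.6, "dy": 0, "dz": 0, "gripper": -1},
    {"rx": 0, "ry": 0, "rz": 0, "dx": 0, "dy": 0, "dz": 0, "gripper": -1},
    {"rx": 0, "ry": 0, "rz": 0, "dx": 0, "dy": 0, "dz": 0, "gripper": -1},
  ],
)

```text
clock: 32.85
tcp_pos: [0.6142, -0.0125, 0.068]
orientation: [-0.355, 3.12, 0.0]
contact_force: [4.5, 1.2, -2.4]
grip_width: 0.0002
gripper_force: 2.1
```

Force rose steeply with no travel, so the heel is already seated at the hinge. Backing off and checking.

Request:
step_arm(
  moves=[
    {"rx": 0, "ry": 0, "rz": 0, "dx": -5, "dy": 0, "dz": 0, "gripper": -1},
    {"rx": 0, "ry": 0, "rz": 0, "dx": -12, "dy": 0, "dz": 0, "gripper": -1},
    {"rx": 0, "ry": 0, "rz": 0, "dx": -3, "dy": 0, "dz": -30, "gripper": -1},
    {"rx": 0, "ry": 0, "rz": 0, "dx": 0, "dy": 0, "dz": -60, "gripper": -1},
    {"rx": 0, "ry": 0, "rz": 0, "dx": 0, "dy": 0, "dz": -60, "gripper": -1},
    {"rx": 0, "ry": 0, "rz": 0, "dx": 0, "dy": 0, "dz": -57, "gripper": -1},
    {"rx": 0, "ry": 0, "rz": 0, "dx": 0, "dy": 0, "dz": 0, "gripper": -1},
    {"rx": 0, "ry": 0, "rz": 0, "dx": 0, "dy": 0, "dz": 0, "gripper": -1},
    {"rx": 0, "ry": 0, "rz": 0, "dx": 0, "dy": 0, "dz": 0, "gripper": -1},
  ],
)

```text
clock: 33.98
tcp_pos: [0.6321, -0.0081, 0.2729]
orientation: [0.355, -3.118, -0.0]
contact_force: [0.5, -0.5, 0.8]
grip_width: -0.0002
gripper_force: 0.0
```

```bash
python3 m.py
```

```text
t 33.975 tcp [ 0.6321 -0.0081  0.2729] F [ 0.5 -0.5  0.8] M [-0.02  0.02  0.04] w -0.0002 gf 0.0 
 shift [153.4  59.5 168.5] turn [ 0.03 -0.2   0.05]
 tool y deg 102.99 z [-3.6e-03 -3.0e-04 -1.0e+00] j [-0.27  0.4   0.25  1.65 -0.11  1.11  1.81]
hinge (np.float64(0.86), [1.5, 1.3, 1.2, 1.7, 0.3, 0.5, 0.2, 0.2])
tip (np.float64(0.92), [1.9, 1.5, 1.5, 1.3, 0.5, 0.3, 0.1, 0.1])
outer (np.float64(1.9), [2.9, 2.8, 2.6, 2.3, 1.5, 1.3, 0.9, 0.8])
far (np.float64(0.07), [0.9, 1.2, 0.0, -0.0, 0.1, 0.1, 0.1])
toe (np.float64(1.63), [2.5, 0.8, 0.6, 2.7])
heel (np.float64(1.56), [1.6, 1.5, 1.6, 1.5])
bladetop heel (np.float64(0.52), [0.4, 0.5, 0.6, 0.6]) toe end (np.float64(2.05), [2.6, 2.5, 1.6, 1.5])
(0, 40) px/mm 1.185
(0, 110) px/mm 1.493
(0, 171) px/mm 1.93
```

```bash
python3 -c "
from bench import r
print(r.hand_in())"
```

```text
the job is handed in; nothing more can be done
None
```

I handed the job in at about 34 s. The leaf measures about 90° and the square stands mid-leaf, foot flat on the bed. By wrist-camera measurement its back edge is within about 0.5 mm of the leaf; that last check was by numbers, with no picture viewed after the final nudge. The gripper touches nothing, and I didn't see any bystander move.

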